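# Sort finished rangefinder units out of closed cases by weight

## Robot

A 6-joint arm with a two-finger parallel gripper is mounted at the origin on the work surface. World frame = base frame: x ahead of the robot, y to its left, z up, the work surface at z = 0. Lengths are in m, angles in rad, forces in N, time in s.
With the tool pointing down it reaches from about 0.375 to 0.975 m from the base axis. Payload 3.8 kg.
Tool frame: the origin (TCP) lies between the finger pads; the fingertips stand 22 mm ahead of it and the grasp point (between the pads) lies 3 mm ahead of it; z points along the fingers, x is the direction in which the jaws open and shut, and the axes are right-handed (so a half turn about z gives the same grasp; the last joint's range is limited). The gripper opens to 85 mm and grips with 20 to 120 N. Pads are 22 mm wide; open, the fingers measure 114 mm over their backs; the gripper's body (76 mm by 85 mm) begins 54 mm behind the grasp point. The pads swing forward as they close: fully open they stand 13 mm farther back than shut.
Start: joints at [1.068, 0.264, 1.604, -0, 1.274, -0.037], TCP at [0.303, 0.603, 0.253] pointing down, gripper open.
Joint ranges: [-2.63, 2.63], [-0.94, 2.18], [0.31, 2.57], [-1.31, 4.45], [0, 2.66], [-2.55, 2.55]. Speed limits (rad/s): [2.57, 2.57, 3.14, 3.14, 3.14, 3.14].

## Interface

Orientations are given as a unit quaternion [x, y, z, w].
In Python, from station import robot gives the robot as it stands. The module is installed in compiled form; this text tells all that it offers.
- The arm moves only by the tool servo_tool, never from a script. Its argument "motion" is a list of rows, each a list of 2 entries, a list of its own where there are three numbers: the shift along the tool's x, y, z in mm, then the turn about the tool's z in rad. In form: [[[tx, ty, tz], twist], ...]. A call has 1 to 20 rows; each row is the pose to reach, as a shift and turn from the pose measured when the call began, along the tool's axes at that moment; what a row does not reach only later rows make up. A row lasts 1/10 s, in which the tool goes at most 50 mm and 8.59 degrees, less where a joint would pass 70% of its speed; a pose out of reach is approached as far as the arm can. A call with a gripper value outside its range is refused whole. "grip" is the finger opening in mm, from 0 to 85.4, set as the call begins (left out, the last holds). The fingers move at their own pace and stop on an object; "force" is the grip in N (left out, the last holds). Time passes only in rows, so rows that repeat a pose let the fingers close. It gives the time, the measured TCP pose, the force and the opening at its end, in the units of the state.
- robot.state(): the state, without advancing time (a new reading comes with each control period).
- robot.get_image(name): name is "scene" or "top" or "wrist"; returns a dict with "img" (480x640x3 uint8, red, green, blue), "intrinsics" (3x3 intrinsics, pixels), "D" ([k1, k2, p1, p2, k3] as OpenCV has them; the pictures are not rectified), "R" (3x3) and "t" (3): a world point X has camera coordinates R X + t. Camera axes: x right, y down, z forward; pixel columns grow to the right and rows downward; lengths in m; the calibration is good to about 2 mm. A picture is of the moment at which its call begins. There is no depth.
- robot.job_done(): hands the job in, once; it reports no verdict.
The state is a dict: "time": time; "joint_pos": joint angles; "qvel": joint speeds; "effort": joint torques, N m; "tcp_pos": TCP position; "eef_rot": TCP orientation; "force": force on the tool from outside, world axes, zero at the start; "torque": the same for the moment, N m; "grip_width": finger opening in m.
Only numpy, scipy, OpenCV 4.12 (cv2) and the standard library are available. Lean on these libraries where they do the work, as an engineer would, in place of code of your own. Each camera call takes 0.05 s, during which the arm holds its last target.

## Task

Heft the closed cases on the pink mat one after another: one or two of the four are clearly heavier, because the unit inside is finished; the others hold a bare unit or nothing. Take the lid off each heavy case, lift its unit out into the wire basket and put that lid back on its case so that it is fully seated. Do not take the bare units out of the light cases; leave every case closed and upright on the mat, and leave the tape roll and the bottle where they are.

Things in the scene. Friction and masses are not known exactly. Their poses are not given: they have to be found in the camera images.
- mat: fixed pink foam mat, 370 (its x) x 370 (its y) x 4 mm thick, on which the closed cases stand; origin: centre of its underside, on the bench top (z = 0). A screwdriver and a lens cap, both under 25 mm high, also lie on it.
- basket: fixed wire basket for finished units, open on top, outside 208 (its x) x 148 (its y) x 58 mm high, walls and floor 4 mm (inside 200 x 140 x 54 mm); origin: centre of its underside, on the bench top; it stands to the left or the right of the mat.
- pad: fixed flat cork pad, 170 (its x) x 120 (its y) x 4 mm thick, on the other side of the mat from the basket: free room to lay a lid down for a while; origin: centre of its underside, on the bench top.
- case_a: one of four identical grey plastic cases, loose, open-topped under a lift-off lid; outside 124 (its x) x 64 (its y) x 60 mm high, walls and floor 4 mm; origin: centre of its underside, z up. Grip it across the 64 mm, below the lid. Closed, with a finished unit in it, it weighs 0.57 to 0.75 kg in all, with a bare unit 0.26 to 0.32 kg, empty 0.2 kg.
- case_b: one of four identical grey plastic cases, loose, open-topped under a lift-off lid; outside 124 (its x) x 64 (its y) x 60 mm high, walls and floor 4 mm; origin: centre of its underside, z up. Grip it across the 64 mm, below the lid. Closed, with a finished unit in it, it weighs 0.57 to 0.75 kg in all, with a bare unit 0.26 to 0.32 kg, empty 0.2 kg.
- case_c: one of four identical grey plastic cases, loose, open-topped under a lift-off lid; outside 124 (its x) x 64 (its y) x 60 mm high, walls and floor 4 mm; origin: centre of its underside, z up. Grip it across the 64 mm, below the lid. Closed, with a finished unit in it, it weighs 0.57 to 0.75 kg in all, with a bare unit 0.26 to 0.32 kg, empty 0.2 kg.
- case_d: one of four identical grey plastic cases, loose, open-topped under a lift-off lid; outside 124 (its x) x 64 (its y) x 60 mm high, walls and floor 4 mm; origin: centre of its underside, z up. Grip it across the 64 mm, below the lid. Closed, with a finished unit in it, it weighs 0.57 to 0.75 kg in all, with a bare unit 0.26 to 0.32 kg, empty 0.2 kg.
- lid_a: 50 g lift-off lid of case_a: grey plate 124 (x) x 64 (y) x 6 mm with a black grip bar on its middle, 50 (x) x 14 (y) x 22 mm high; under each x end a 10 mm deep lip that enters the case with 2 mm play. Origin: centre of the plate's underside; with the lid on it lies at the case's mouth. Goes on either way round; only laid on, not latched.
- lid_b: 50 g lift-off lid of case_b: grey plate 124 (x) x 64 (y) x 6 mm with a black grip bar on its middle, 50 (x) x 14 (y) x 22 mm high; under each x end a 10 mm deep lip that enters the case with 2 mm play. Origin: centre of the plate's underside; with the lid on it lies at the case's mouth. Goes on either way round; only laid on, not latched.
- lid_c: 50 g lift-off lid of case_c: grey plate 124 (x) x 64 (y) x 6 mm with a black grip bar on its middle, 50 (x) x 14 (y) x 22 mm high; under each x end a 10 mm deep lip that enters the case with 2 mm play. Origin: centre of the plate's underside; with the lid on it lies at the case's mouth. Goes on either way round; only laid on, not latched.
- lid_d: 50 g lift-off lid of case_d: grey plate 124 (x) x 64 (y) x 6 mm with a black grip bar on its middle, 50 (x) x 14 (y) x 22 mm high; under each x end a 10 mm deep lip that enters the case with 2 mm play. Origin: centre of the plate's underside; with the lid on it lies at the case's mouth. Goes on either way round; only laid on, not latched.
- unit_a: unit lying upright in case_a (None: that case is empty): two black barrels side by side, 22 mm thick, 100 mm long (its x, along the case's x), across their middle a block 36 (x) x 46 (y) x 52 mm high, green board on top. Origin: centre of its underside. Grip the block across its 36 mm, above the barrels. Finished 0.38 to 0.52 kg, bare 0.07 to 0.11 kg; all look the same.
- unit_b: unit lying upright in case_b (None: that case is empty): two black barrels side by side, 22 mm thick, 100 mm long (its x, along the case's x), across their middle a block 36 (x) x 46 (y) x 52 mm high, green board on top. Origin: centre of its underside. Grip the block across its 36 mm, above the barrels. Finished 0.38 to 0.52 kg, bare 0.07 to 0.11 kg; all look the same.
- unit_c: unit lying upright in case_c (None: that case is empty): two black barrels side by side, 22 mm thick, 100 mm long (its x, along the case's x), across their middle a block 36 (x) x 46 (y) x 52 mm high, green board on top. Origin: centre of its underside. Grip the block across its 36 mm, above the barrels. Finished 0.38 to 0.52 kg, bare 0.07 to 0.11 kg; all look the same.
- unit_d: unit lying upright in case_d (None: that case is empty): two black barrels side by side, 22 mm thick, 100 mm long (its x, along the case's x), across their middle a block 36 (x) x 46 (y) x 52 mm high, green board on top. Origin: centre of its underside. Grip the block across its 36 mm, above the barrels. Finished 0.38 to 0.52 kg, bare 0.07 to 0.11 kg; all look the same.
- mouth_a (a point): centre of the mouth of case_a, level with its rim, 60 mm above the case's origin
- mouth_b (a point): centre of the mouth of case_b, level with its rim, 60 mm above the case's origin
- mouth_c (a point): centre of the mouth of case_c, level with its rim, 60 mm above the case's origin
- mouth_d (a point): centre of the mouth of case_d, level with its rim, 60 mm above the case's origin
- tape_roll: bystander: cardboard tape roll, 90 mm across, 48 mm high, beside the mat on the left; origin: centre of its underside
- flux_bottle: bystander: white bottle, 44 mm across, 100 mm high, beside the mat on the right; origin: centre of its underside
Things that resemble listed ones, but are neither listed nor needed, are in the scene too. Leave any red look-alike of the case_b alone.

How it is judged:
At the end, for the whole second after the job is handed in: Every finished unit lies at rest in the basket (origin inside the walls, under 55 mm up); bare units are in their cases; every case is upright (0.1 rad) within 250 mm of the mat's centre, its own lid seated (5 mm sideways, 3.5 mm in height, 0.06 rad) (angle between each of case_a, case_b, case_c, case_d's own z axis and vertical below 0.1 rad and height (world z) of each of case_a, case_b, case_c, case_d below 0.03 m and horizontal distance between each of case_a, case_b, case_c, case_d and mat below 0.25 m and linear speed of each of case_a, case_b, unit_b, case_c, case_d, unit_d below 0.02 m/s and horizontal distance between lid_a and mouth_a below 0.005 m and z of lid_a in the frame of case_a between 0.055 and 0.0635 m and angle between the z axis of lid_a and the z axis of case_a, either way round below 0.06 rad and x of unit_a in the frame of case_a between -0.05 and 0.05 m and y of unit_a in the frame of case_a between -0.03 and 0.03 m and z of unit_a in the frame of case_a between 0 and 0.03 m and horizontal distance between lid_b and mouth_b below 0.005 m and z of lid_b in the frame of case_b between 0.055 and 0.0635 m and angle between the z axis of lid_b and the z axis of case_b, either way round below 0.06 rad and x of unit_b in the frame of basket between -0.1 and 0.1 m and y of unit_b in the frame of basket between -0.07 and 0.07 m and z of unit_b in the frame of basket between 0 and 0.055 m and horizontal distance between lid_c and mouth_c below 0.005 m and z of lid_c in the frame of case_c between 0.055 and 0.0635 m and angle between the z axis of lid_c and the z axis of case_c, either way round below 0.06 rad and x of unit_c in the frame of case_c between -0.05 and 0.05 m and y of unit_c in the frame of case_c between -0.03 and 0.03 m and z of unit_c in the frame of case_c between 0 and 0.03 m and horizontal distance between lid_d and mouth_d below 0.005 m and z of lid_d in the frame of case_d between 0.055 and 0.0635 m and angle between the z axis of lid_d and the z axis of case_d, either way round below 0.06 rad and x of unit_d in the frame of basket between -0.1 and 0.1 m and y of unit_d in the frame of basket between -0.07 and 0.07 m and z of unit_d in the frame of basket between 0 and 0.055 m); the robot touches nothing.
It fails at once if a bare unit is lifted out of its light case (z of unit_a in the frame of case_a above 0.07 m or z of unit_c in the frame of case_c above 0.07 m).
It fails at once if the tape roll or the bottle is knocked more than 60 mm aside or over (distance of any of tape_roll, flux_bottle from where it was at the start of the episode above 0.06 m or angle between flux_bottle's own z axis and vertical above 0.7 rad).
Of unit_a, unit_b, unit_c, unit_d only 3 to 4 are there at a start; the rules pass over those that are not, and their reading is None.
At some moment in a run one of case_a, case_b, case_c, case_d may be knocked a few centimetres aside while the robot is not near it.
Once in a run the grip may slacken for a moment while it holds something.
It also fails if it takes over 210 s, if anything falls off the work surface, if the arm or the gripper's body presses on something with over 40 N, if the wrist force passes 120 N, or if a joint passes its speed limit or range.

## Working session

There is one attempt and no reset: what is moved stays moved. The work goes in short steps, Python scripts to look and compute and a tool call to move; the robot and the scene stay as the last step left them, time stands still between calls to the robot, and variables do not carry over. Pictures are saved under pics/ and viewed, and the job is handed in when it is done.

Besides the shell and the picture viewer there is one more tool, called after "Call:" as a command line: name --argument value ..., lists and objects as JSON in quotes. servo_tool: Moves the arm, as the interface text tells. Its arguments: {"type":"object","properties":{"motion":{"type":"array"},"grip":{"type":"number"},"force":{"type":"number"}},"required":["motion"]}

```bash
mkdir -p pics; python3 - <<'E'
from station import robot
import cv2
s=robot.state(); print(s)
for n in ["scene","top","wrist"]:
    d=robot.get_image(n); cv2.imwrite(f"pics/{n}0.png",d["img"][:,:,::-1]); print(n,d["intrinsics"],d["D"],d["R"],d["t"])
E
```

```text
{'time': 0.0, 'joint_pos': array([ 1.06809955e+00,  2.64765451e-01,  1.60540010e+00,  3.63090509e-05,
        1.27366721e+00, -3.69035535e-02]), 'qvel': array([-0.00030307, -0.00048357,  0.00167152,  0.00181499, -0.00130456,
       -0.00084118]), 'effort': array([-1.89577531e-04, -5.15111482e+01, -3.67316329e+01,  3.37115296e-05,
        1.30880196e-02, -2.03004385e-05]), 'tcp_pos': array([0.30282799, 0.60249303, 0.25193957]), 'eef_rot': array([ 8.51216593e-01,  5.24813354e-01, -9.82997276e-04,  5.37149335e-04]), 'force': array([-0.97805586,  0.17656434,  0.4282839 ]), 'torque': array([ 0.02117335, -0.03444578, -0.01663867]), 'grip_width': 0.08535597820557748}
scene [[551.45130461   0.         327.53434504]
 [  0.         551.45130461 239.3607631 ]
 [  0.           0.           1.        ]] [-0.07731074  0.          0.          0.          0.        ] [[-0.13684905  0.99046183  0.01605313]
 [ 0.60167631  0.0959837  -0.79295192]
 [-0.78692945 -0.09885593 -0.6090727 ]] [ 0.06814059 -0.17135964  1.52828074]
top [[457.38085018   0.         318.17642813]
 [  0.         457.38085018 241.82326612]
 [  0.           0.           1.        ]] [-0.00309975  0.          0.          0.          0.        ] [[-0.01039244 -0.99971101  0.02167681]
 [-0.98437079  0.00641694 -0.17599137]
 [ 0.17580141 -0.023167   -0.98415301]] [-0.00307323  0.43804187  1.09820586]
wrist [[384.78323247   0.         328.57489159]
 [  0.         384.78323247 239.52200849]
 [  0.           0.           1.        ]] [-0.07086058  0.          0.          0.          0.        ] [[ 0.44916793  0.89344524 -0.00194328]
 [ 0.85354741 -0.42846506  0.29643634]
 [ 0.26401701 -0.13480838 -0.95505064]] [-0.67425359 -0.03882435  0.37969403]
```

View pics/scene0.png

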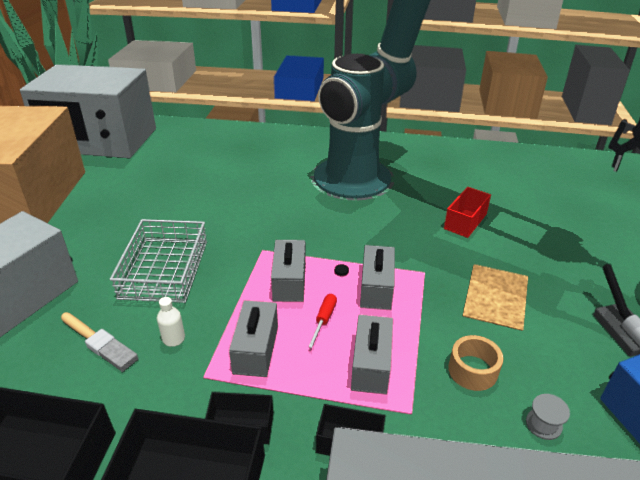

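View pics/top0.png

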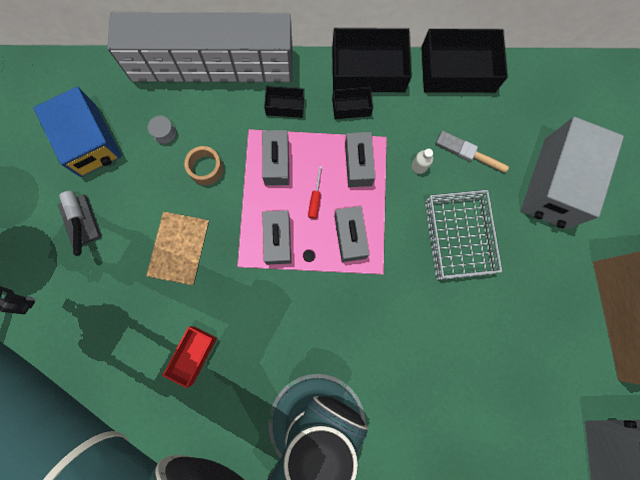

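View pics/wrist0.png

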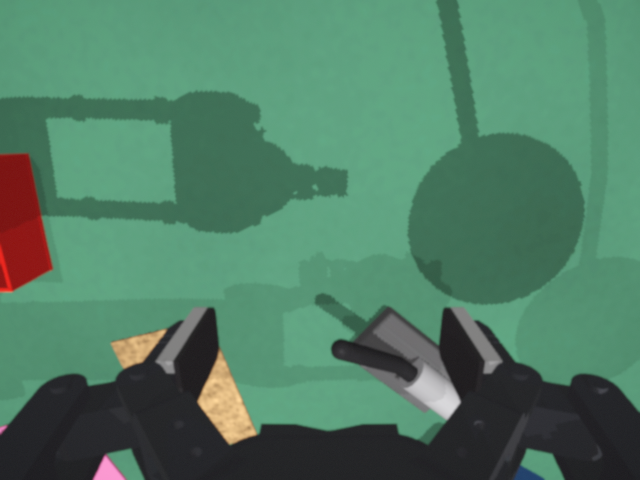

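The basket is at the right (top image ~(463,235)) and the pad at the left (~(178,248)). The four cases stand on the mat at about (275,157), (360,160), (277,237) and (351,233). Next: a silhouette pose fit.

```bash
cat > h.py <<'E'
from station import robot
import cv2, numpy as np
from scipy.optimize import minimize
def cam(n):
    d=robot.get_image(n); d["K"]=np.array(d["intrinsics"]);d["D"]=np.array(d["D"]);d["R"]=np.array(d["R"]);d["t"]=np.array(d["t"]);d["n"]=n
    d["bgr"]=np.ascontiguousarray(d["img"][:,:,::-1]); return d
def proj(d,P):
    p,_=cv2.projectPoints(np.asarray(P,float).reshape(-1,1,3),cv2.Rodrigues(d["R"])[0],d["t"],d["K"],d["D"]); return p[:,0]
def unproj(d,px,z):
    u=cv2.undistortPoints(np.asarray(px,float).reshape(-1,1,2),d["K"],d["D"])[:,0]
    rays=np.c_[u,np.ones(len(u))]@d["R"]; C=-d["R"].T@d["t"]
    return C+rays*((z-C[2])/rays[:,2])[:,None]
def save(d,name,crop=None,s=1):
    im=d["bgr"]
    if crop: x0,y0,x1,y1=crop; im=im[y0:y1,x0:x1]
    if s!=1: im=cv2.resize(im,None,fx=s,fy=s,interpolation=cv2.INTER_CUBIC)
    cv2.imwrite("pics/"+name,im)
def box(x,y,yaw,lx,ly,z0,z1,cx=0,cy=0):
    c,s=np.cos(yaw),np.sin(yaw); P=[]
    for sx in(-1,1):
        for sy in(-1,1):
            for z in(z0,z1):
                a,b=cx+sx*lx/2,cy+sy*ly/2
                P.append([x+c*a-s*b,y+s*a+c*b,z])
    return np.array(P)
def sil(d,boxes,sc=4):
    m=np.zeros((480*sc//2,640*sc//2),np.uint8) if 0 else np.zeros((480,640),np.uint8)
    for B in boxes:
        h=cv2.convexHull(proj(d,B).astype(np.float32))
        cv2.fillConvexPoly(m,np.round(h*16).astype(np.int32),255,cv2.LINE_AA,4)
    return m
def greymask(d):
    hsv=cv2.cvtColor(d["bgr"],cv2.COLOR_BGR2HSV)
    return (hsv[...,1]<70).astype(np.uint8)*255
def caseboxes(q,z=0.004):
    x,y,w=q; return [box(x,y,w,.124,.064,z,z+.066),box(x,y,w,.05,.014,z+.066,z+.088)]
def fit(d,q0,mask=None,boxes=caseboxes,pad=18):
    mask=greymask(d) if mask is None else mask
    p=proj(d,np.vstack(boxes(q0))); a=np.maximum(p.min(0)-pad,0).astype(int); b=(p.max(0)+pad).astype(int)
    M=cv2.GaussianBlur(mask,(0,0),1).astype(float)/255
    def cost(v):
        q=q0+np.array(v)*[.01,.01,.1]
        S=cv2.GaussianBlur(sil(d,boxes(q)),(0,0),1)/255.
        return ((S-M)[a[1]:b[1],a[0]:b[0]]**2).sum()
    best=None
    for w in(-.6,0,.6):
        r=minimize(cost,[0,0,w],method="Nelder-Mead",options=dict(xatol=.01,fatol=.05,initial_simplex=[[0,0,w],[1,0,w],[0,1,w],[0,0,w+.5]]))
        if best is None or r.fun<best.fun: best=r
    return q0+best.x*[.01,.01,.1],best.fun
def st():
    s=robot.state(); q=s["eef_rot"]; from scipy.spatial.transform import Rotation as Ro
    M=Ro.from_quat(q).as_matrix(); return s,M
def rel(P,head):
    """shift (mm, tool axes) to bring the GRASP point (3mm ahead of tcp) to P with tool x heading head (mod pi), and twist"""
    s,M=st(); tcp=np.array(s["tcp_pos"]); tgt=np.array(P)+[0,0,.003]
    sh=M.T@(tgt-tcp)*1000; h=np.arctan2(M[1,0],M[0,0])
    dw=(head-h+np.pi/2)%np.pi-np.pi/2   # world ccw
    print("shift",sh.round(1),"twist",round(-dw,3),"or",round(-dw+np.pi*np.sign(dw),3),"| tcp",tcp.round(4),"head",round(h,3),"j6",round(s["joint_pos"][5],3),"j1",round(s["joint_pos"][0],3),"t",round(s["time"],2))
E
python3 - <<'E'
from h import *
T=cam("top");S=cam("scene")
print("camC",-T["R"].T@T["t"],-S["R"].T@S["t"])
print("mat corners",unproj(T,[[249,129],[387,136],[384,273],[238,267]],.004).round(3).tolist())
print("basket rim",unproj(T,[[427,196],[487,191],[500,270],[437,280]],.058).round(3).tolist())
print("pad",unproj(T,[[163,212],[209,219],[194,284],[147,275]],.004).round(3).tolist())
cv2.imwrite("pics/m.png",np.vstack([greymask(T)[100:300,200:520],greymask(S)[200:400,160:480]]))
for n,p in zip("1234",[(275,157),(360,160),(277,237),(351,233)]):
    q0=np.r_[unproj(T,[p],.05)[0][:2],0]
    a,f=fit(T,q0);b,g=fit(S,np.array(a)); print(n,q0.round(3),a.round(4),round(f,1),b.round(4),round(g,1))
save(T,"t1.png",(220,110,520,300),2.6)
E
```

```text
camC [0.23809754 0.01955891 1.15796081] [1.31507713 0.10003669 0.79386024]
mat corners [[0.752, 0.174, 0.004], [0.732, -0.195, 0.004], [0.363, -0.174, 0.004], [0.381, 0.196, 0.004]]
basket rim [[0.549, -0.28, 0.058], [0.562, -0.432, 0.058], [0.362, -0.449, 0.058], [0.339, -0.293, 0.058]]
pad [[0.525, 0.391, 0.004], [0.506, 0.273, 0.004], [0.339, 0.305, 0.004], [0.362, 0.423, 0.004]]
1 [0.656 0.101 0.   ] [0.6588 0.1014 0.0305] 120.8 [0.653  0.1012 0.0095] 560.6
2 [ 0.647 -0.115  0.   ] [ 0.6534 -0.1145  0.0364] 97.4 [ 0.6489 -0.1151  0.0806] 595.6
3 [0.449 0.095 0.   ] [0.45   0.0971 0.0392] 84.0 [0.4436 0.0965 0.028 ] 512.4
4 [ 0.458 -0.088  0.   ] [ 0.4577 -0.0889  0.1331] 46.1 [ 0.4523 -0.0896  0.1677] 529.6
```

View pics/m.png

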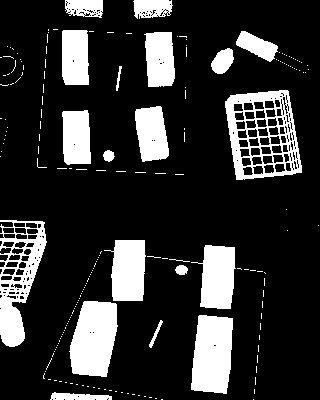

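View pics/t1.png

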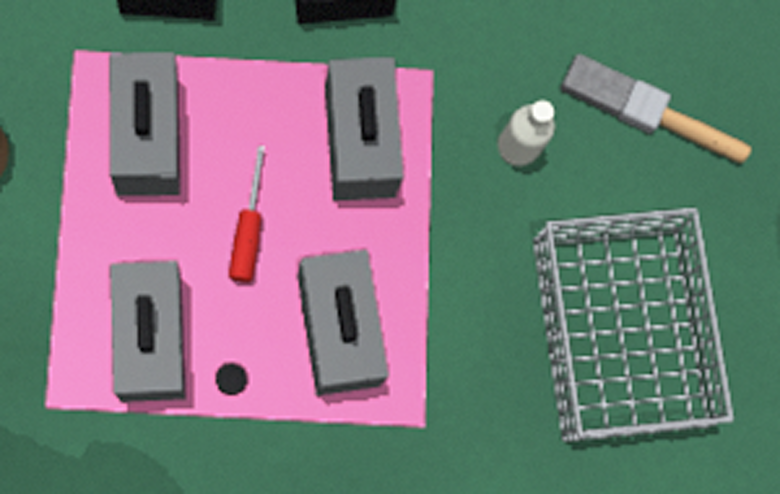

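```bash
python3 - <<'E'
from h import *
T=cam("top");S=cam("scene")
Q=[[.6588,.1014,.0305],[.6534,-.1145,.0364],[.45,.0971,.0392],[.4577,-.0889,.1331]]
for d,c,n in((T,(230,115,400,275),"oT.png"),(S,(200,230,420,400),"oS.png")):
    im=cv2.resize(d["bgr"],None,fx=3.6,fy=3.6,interpolation=cv2.INTER_CUBIC)
    for q in Q:
        for B in caseboxes(q):
            p=proj(d,B)
            for i in range(8):
                for j in range(i):
                    if bin(i^j).count("1")==1: cv2.line(im,*[tuple(((p[k]+.5)*3.6-.5).round().astype(int).tolist()) for k in(i,j)],(0,255,255),1,cv2.LINE_AA)
    c=[int(v*3.6) for v in c]; cv2.imwrite("pics/"+n,im[c[1]:c[3],c[0]:c[2]])
E
```

```text
(no output)
```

View pics/oT.png

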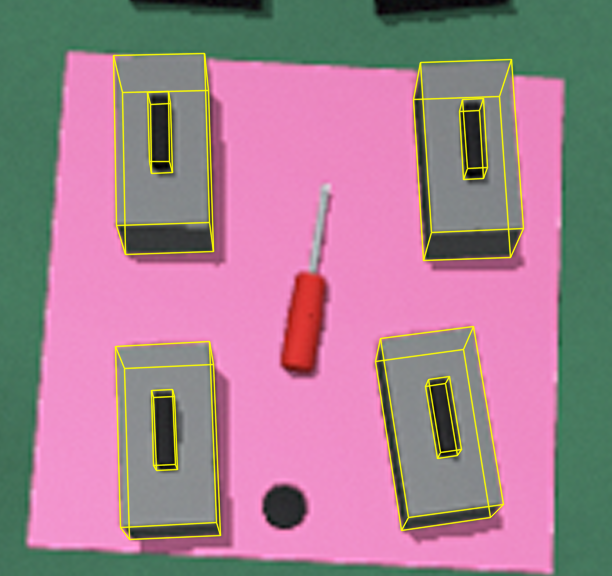

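View pics/oS.png

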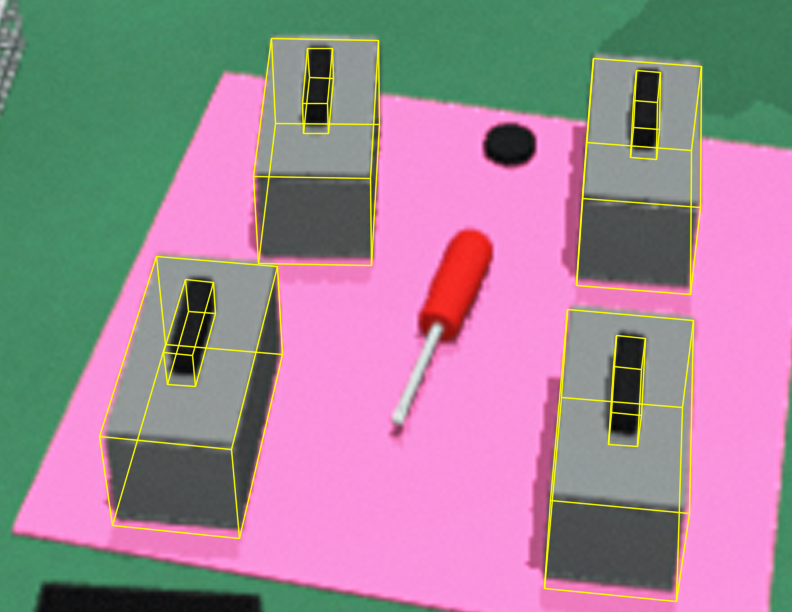

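```bash
python3 - <<'E'
from h import *
rel([.657,.1013,.16],np.pi/2+.025)
E
```

```text
shift [-289.2  541.5   90.1] twist -0.491 or 2.651 | tcp [0.3031 0.603  0.253 ] head 1.105 j6 -0.037 j1 1.068 t 0.35
```

Call:
servo_tool --motion '[[[-289,541,90],-0.49],[[-289,541,90],-0.49],[[-289,541,90],-0.49],[[-289,541,90],-0.49],[[-289,541,90],-0.49],[[-289,541,90],-0.49],[[-289,541,90],-0.49],[[-289,541,90],-0.49],[[-289,541,90],-0.49],[[-289,541,90],-0.49],[[-289,541,90],-0.49],[[-289,541,90],-0.49],[[-289,541,90],-0.49],[[-289,541,90],-0.49],[[-289,541,90],-0.49],[[-289,541,90],-0.49]]' --grip 85 --force 60

```text
time: 1.95
tcp_pos: [0.6559, 0.1032, 0.1633]
eef_rot: [0.698, 0.716, -0.0, -0.0]
force: [-0.1, 0.4, -0.2]
grip_width: 0.085
```

```bash
python3 - <<'E'
from h import *
rel([.657,.1013,.044],np.pi/2+.025)
W=cam("wrist"); save(W,"w1.png"); print((-W["R"].T@W["t"]).round(3))
E
```

```text
shift [ -1.9   1.1 116.3] twist 0.0 or -3.141 | tcp [0.6559 0.1032 0.1633] head 1.596 j6 -1.478 j1 0.118 t 1.95
[0.581 0.101 0.284]
```

View pics/w1.png

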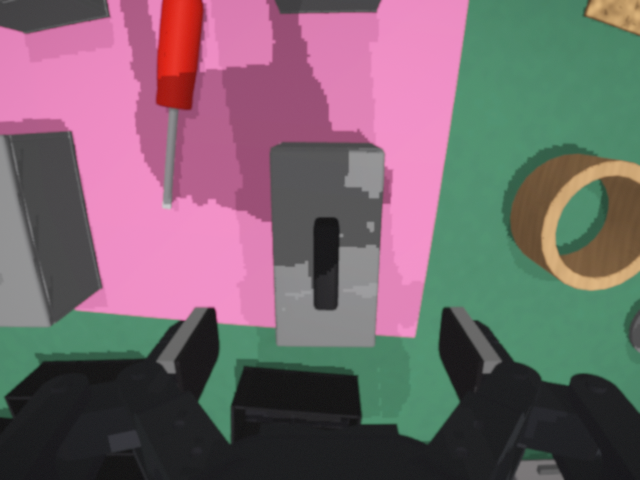

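The wrist view shows the case 1 lid with corners near (271,148), (384,150), (376,346) and (278,346), and its bar at (314-339, 218-310). Checking the position against the fit.

```bash
python3 - <<'E'
from h import *
W=cam("wrist")
P=unproj(W,[[271,147],[384,150],[376,346],[278,346]],.07);print(P.round(4),P.mean(0).round(4))
P=unproj(W,[[314,218],[339,218],[339,310],[314,310]],.092);print(P.round(4),P.mean(0).round(4))
q,f=fit(W,np.array([.657,.1013,.025]));print(q.round(4),f)
E
```

```text
[[0.5951 0.0706 0.07  ]
 [0.5952 0.1323 0.07  ]
 [0.7179 0.1356 0.07  ]
 [0.7196 0.0727 0.07  ]] [0.6569 0.1028 0.07  ]
[[0.6289 0.0954 0.092 ]
 [0.6286 0.1082 0.092 ]
 [0.6812 0.11   0.092 ]
 [0.6815 0.0961 0.092 ]] [0.6551 0.1024 0.092 ]
[0.6574 0.1018 0.0147] 327.26076124567476
```

Call:
servo_tool --motion '[[[-1,1,45],0],[[-1,1,85],0],[[-1,1,105],0],[[-1,1,112],0],[[-1,1,116],0],[[-1,1,116],0]]'

```text
time: 2.65
tcp_pos: [0.6577, 0.1031, 0.0486]
eef_rot: [0.697, 0.717, 0.001, 0.001]
force: [-0.4, -0.3, 0.3]
grip_width: 0.085
```

Call:
servo_tool --motion '[[[0,0,0],0],[[0,0,0],0],[[0,0,0],0],[[0,0,0],0],[[0,0,0],0],[[0,0,0],0]]' --grip 50

```text
time: 3.25
tcp_pos: [0.6596, 0.1033, 0.0511]
eef_rot: [0.697, 0.717, 0.002, 0.002]
force: [-0.5, 0.3, 5.8]
grip_width: 0.0635
```

Call:
servo_tool --motion '[[[0,0,-10],0],[[0,0,-20],0],[[0,0,-25],0],[[0,0,-25],0],[[0,0,-25],0]]'

```text
time: 3.75
tcp_pos: [0.6593, 0.1032, 0.0761]
eef_rot: [0.697, 0.717, 0.002, 0.002]
force: [-0.2, -0.5, -3.3]
grip_width: 0.0632
```

```bash
cat > heft.py <<'E'
from h import *
F=[];E=[]
for i in range(6):
    W=cam("wrist" if i else "scene"); s=robot.state(); F.append(s["force"]);E.append(s["effort"])
    if i==0: S=W
print("F",np.mean(F,0).round(2),np.std(F,0).round(2),"eff",np.mean(E,0).round(2),"tcp",s["tcp_pos"].round(4),"w",s["grip_width"],"t",s["time"])
E
python3 heft.py
```

```text
F [ 0.1   0.34 -2.8 ] [0.45 0.63 0.49] eff [-0.000e+00 -5.578e+01 -3.314e+01  0.000e+00 -3.000e-02  0.000e+00] tcp [0.6591 0.1032 0.0756] w 0.06350774648683642 t 4.05
```

Case 1 pulls 2.8 N, so it is light. Setting it down.

Call:
servo_tool --motion '[[[0,0,12],0],[[0,0,20],0],[[0,0,23],0],[[0,0,25],0],[[0,0,25],0]]'

```text
time: 4.55
tcp_pos: [0.6586, 0.1032, 0.0511]
eef_rot: [0.697, 0.717, 0.001, 0.001]
force: [-4.0, -0.8, 5.1]
grip_width: 0.0632
```

Call:
servo_tool --motion '[[[0,0,0],0],[[0,0,0],0],[[0,0,0],0],[[0,0,0],0],[[0,0,-20],0],[[0,0,-60],0],[[0,0,-110],0]]' --grip 85

```text
time: 5.25
tcp_pos: [0.656, 0.1029, 0.159]
eef_rot: [0.697, 0.717, -0.001, -0.001]
force: [0.9, -0.2, 0.1]
grip_width: 0.0853
```

```bash
python3 - <<'E'
from h import *
W=cam("wrist");T=cam("top");save(T,"t2.png",(230,115,400,275),3.6);save(W,"w2.png")
q,f=fit(W,np.array([.657,.1023,.025]));print(q.round(4),f)
q,f=fit(T,np.array([.6534,-.1145,.05]));print("2",q.round(4),f)
rel([.650,-.1148,.15],np.pi/2+.045)
E
```

```text
[0.6573 0.1034 0.0241] 214.14122260668972
2 [ 0.6536 -0.1144  0.0275] 195.11783160322952
shift [-218.2  -20.1   16.7] twist -0.018 or 3.124 | tcp [0.6639 0.1039 0.1705] head 1.598 j6 -1.48 j1 0.118 t 5.35
```

View pics/w2.png

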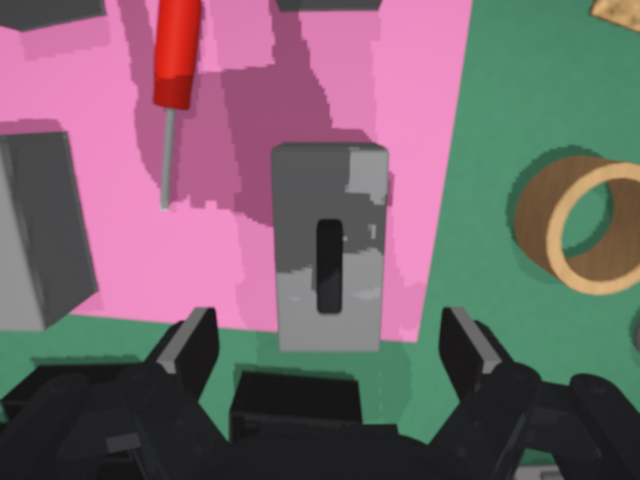

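Call:
servo_tool --motion '[[[-50,-5,5],0],[[-100,-10,10],-0.01],[[-150,-15,15],-0.02],[[-200,-20,17],-0.02],[[-218,-20,17],-0.02],[[-218,-20,17],-0.02],[[-218,-20,17],-0.02]]'

```text
time: 6.05
tcp_pos: [0.6503, -0.1144, 0.1527]
eef_rot: [0.691, 0.723, 0.008, 0.006]
force: [-0.6, 0.6, -0.4]
grip_width: 0.0849
```

```bash
cat > wl.py <<'E'
import sys
from h import *
x,y,w,n=float(sys.argv[1]),float(sys.argv[2]),float(sys.argv[3]),sys.argv[4]
W=cam("wrist");save(W,n)
q,f=fit(W,np.array([x,y,w]));print(q.round(4),f)
rel([q[0],q[1],.044],np.pi/2+q[2])
E
python3 wl.py .65 -.1148 .045 w3.png
```

```text
[ 0.6526 -0.1136  0.044 ] 421.3230603613994
shift [ -0.4   0.3 105.7] twist 0.003 or -3.138 | tcp [ 0.6504 -0.1135  0.1527] head 1.618 j6 -1.836 j1 -0.214 t 6.1
```

View pics/w3.png

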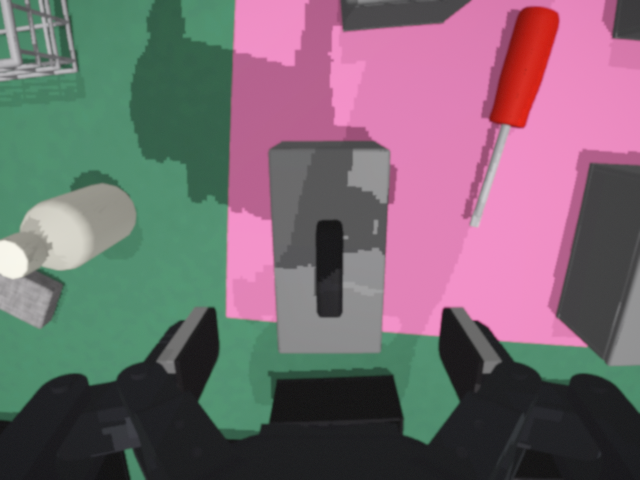

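Call:
servo_tool --motion '[[[0,0,45],0],[[0,0,80],0],[[0,0,97],0],[[0,0,104],0],[[0,0,106],0],[[0,0,106],0]]'

```text
time: 6.7
tcp_pos: [0.6537, -0.113, 0.0482]
eef_rot: [0.69, 0.724, 0.008, 0.007]
force: [-0.0, 0.6, 0.8]
grip_width: 0.0849
```

Call:
servo_tool --motion '[[[0,0,0],0],[[0,0,0],0],[[0,0,0],0],[[0,0,0],0],[[0,0,0],0]]' --grip 50

```text
time: 7.2
tcp_pos: [0.6557, -0.1137, 0.0508]
eef_rot: [0.69, 0.724, 0.009, 0.009]
force: [0.0, -0.8, 6.6]
grip_width: 0.0636
```

Call:
servo_tool --motion '[[[0,0,-10],0],[[0,0,-20],0],[[0,0,-25],0],[[0,0,-25],0],[[0,0,-25],0]]'

```text
time: 7.7
tcp_pos: [0.6546, -0.1136, 0.0754]
eef_rot: [0.69, 0.724, 0.009, 0.008]
force: [0.6, -0.5, -6.9]
grip_width: 0.0634
```

```bash
python3 heft.py
```

```text
F [ 0.36  0.01 -6.27] [0.21 0.55 0.33] eff [-0.000e+00 -5.727e+01 -3.472e+01  3.000e-02 -1.800e-01 -0.000e+00] tcp [ 0.6547 -0.1136  0.0752] w 0.06321670063353509 t 8.0
```

Case 2 pulls 6.3 N, so it is heavy. Setting it down.

Call:
servo_tool --motion '[[[0,0,12],0],[[0,0,20],0],[[0,0,23],0],[[0,0,25],0],[[0,0,25],0]]'

```text
time: 8.5
tcp_pos: [0.6549, -0.1135, 0.0508]
eef_rot: [0.69, 0.724, 0.009, 0.008]
force: [-3.8, 0.2, 1.3]
grip_width: 0.0631
```

Call:
servo_tool --motion '[[[0,0,0],0],[[0,0,0],0],[[0,0,0],0],[[0,0,0],0],[[0,0,-20],0],[[0,0,-60],0],[[0,0,-105],0],[[0,0,-105],0],[[0,0,-105],0]]' --grip 85

```text
time: 9.4
tcp_pos: [0.654, -0.114, 0.1584]
eef_rot: [0.69, 0.724, 0.01, 0.01]
force: [-0.6, 0.0, -0.7]
grip_width: 0.085
```

```bash
python3 wl.py .65 -.1148 .045 w4.png; python3 -c "
from h import *
s,M=st(); print(M.round(4), s['joint_pos'].round(3))"
```

```text
[ 0.6517 -0.1134  0.0444] 419.4195309496348
shift [  0.3  -3.5 109.1] twist 0.004 or -3.138 | tcp [ 0.6526 -0.1137  0.1561] head 1.619 j6 -1.836 j1 -0.213 t 9.45
[[-4.800e-02  9.986e-01  2.430e-02]
 [ 9.988e-01  4.800e-02  1.500e-03]
 [ 3.000e-04  2.440e-02 -9.997e-01]] [-0.213  0.299  1.745  0.008  1.074 -1.836]
```

View pics/w4.png

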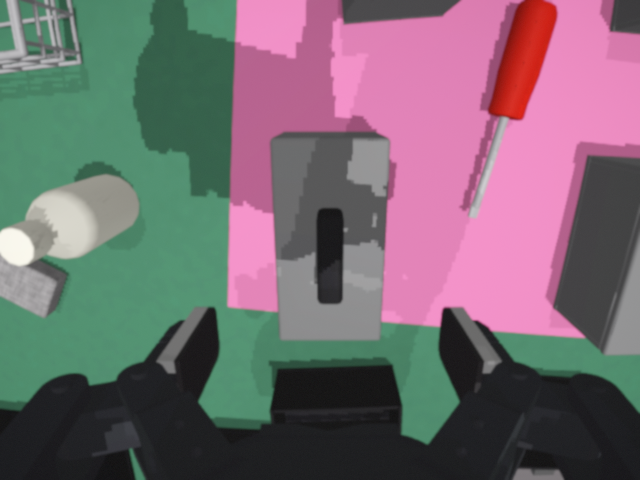

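Call:
servo_tool --motion '[[[0,-2,30],0],[[0,-2,50],0],[[0,-2,58],0],[[0,-2,60],0],[[0,-2,60],0],[[0,-2,60],0]]' --grip 45

```text
time: 10.05
tcp_pos: [0.6528, -0.1138, 0.0971]
eef_rot: [0.69, 0.724, 0.009, 0.009]
force: [-0.3, 0.0, -0.5]
grip_width: 0.0451
```

Call:
servo_tool --motion '[[[0,0,0],0],[[0,0,0],0],[[0,0,0],0],[[0,0,0],0],[[0,0,0],0],[[0,0,0],0]]' --grip 5

```text
time: 10.65
tcp_pos: [0.6538, -0.1141, 0.0985]
eef_rot: [0.69, 0.724, 0.01, 0.01]
force: [-0.1, -0.0, 5.8]
grip_width: 0.0122
```

```bash
python3 -c "
from h import *
W=cam('wrist');save(W,'w5.png')
s,M=st(); print(M.round(4), s['tcp_pos'].round(4),s['grip_width'],s['force'])"
```

```text
[[-4.800e-02  9.985e-01  2.820e-02]
 [ 9.988e-01  4.800e-02  6.000e-04]
 [-7.000e-04  2.820e-02 -9.996e-01]] [ 0.6538 -0.1141  0.0985] 0.012313461587324298 [-0.02857337 -0.44367644  5.27682326]
```

View pics/w5.png

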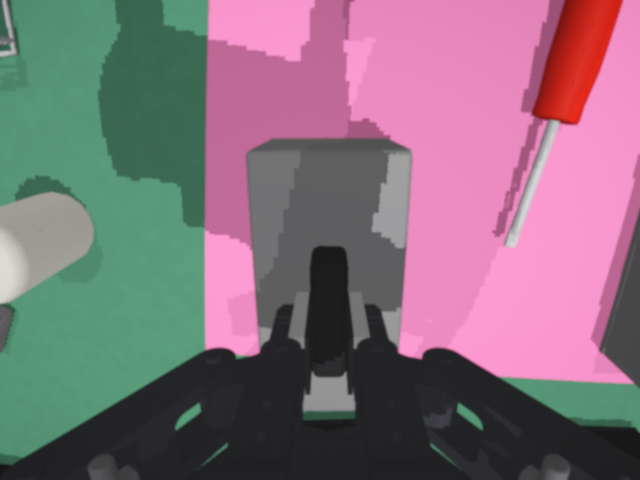

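Call:
servo_tool --motion '[[[0,0,-15],0],[[0,0,-30],0],[[0,0,-50],0],[[0,0,-80],0],[[0,0,-80],0],[[0,0,-80],0]]'

```text
time: 11.3
tcp_pos: [0.6524, -0.1143, 0.1805]
eef_rot: [0.69, 0.724, 0.011, 0.011]
force: [-0.3, 0.0, -0.9]
grip_width: 0.0123
```

```bash
python3 -c "
from h import *
W=cam('wrist');save(W,'w6.png');T=cam('top');save(T,'t6.png',(300,100,520,300),3)
s,M=st(); print(M.round(4), s['tcp_pos'].round(4),s['grip_width'],s['force'])
rel([.45,-.2325,.120],np.pi/2+.045)
print(unproj(T,[[427,196],[487,191],[500,270],[437,280]],.058).round(3).tolist())
"
```

```text
[[-4.800e-02  9.985e-01  2.660e-02]
 [ 9.988e-01  4.800e-02  9.000e-04]
 [-3.000e-04  2.670e-02 -9.996e-01]] [ 0.6507 -0.1139  0.1777] 0.012654529542241215 [-0.17847872  0.24546757 -1.30012402]
shift [-108.8 -207.6   49.2] twist 0.003 or -3.139 | tcp [ 0.6507 -0.1139  0.1777] head 1.619 j6 -1.836 j1 -0.214 t 11.4
[[0.549, -0.28, 0.058], [0.562, -0.432, 0.058], [0.362, -0.449, 0.058], [0.339, -0.293, 0.058]]
```

View pics/w6.png

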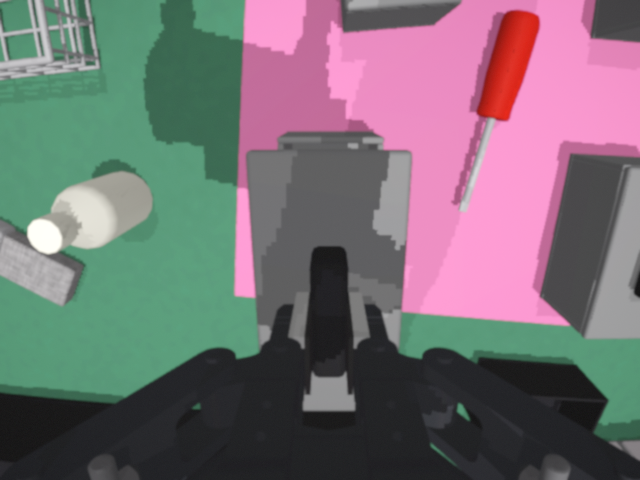

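View pics/t6.png

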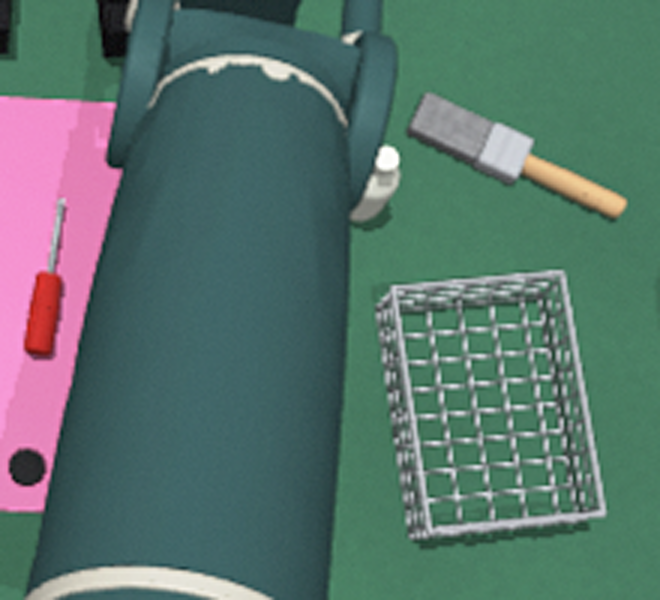

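Call:
servo_tool --motion '[[[-20,-40,8],0],[[-45,-85,15],0],[[-70,-130,15],0],[[-92,-175,20],0],[[-109,-207,30],0],[[-109,-207,30],0],[[-109,-207,30],0],[[-109,-207,30],0]]'

```text
time: 12.2
tcp_pos: [0.4509, -0.2325, 0.1421]
eef_rot: [0.69, 0.724, 0.01, 0.009]
force: [0.6, -0.6, -0.8]
grip_width: 0.0125
```

```bash
python3 -c "
from h import *
W=cam('wrist');save(W,'w7.png')
s,M=st(); print(M.round(4), s['tcp_pos'].round(4),s['grip_width'],s['force'])
rel([.45,-.2325,.042],np.pi/2+.045)
T=W
B=unproj(dict(cam('top')),[[430.7,195.7],[487.7,190.3],[501.3,271.3],[442.7,276]],.058);print(B.round(3).tolist(),B.mean(0))
"
```

```text
[[-4.890e-02  9.984e-01  2.740e-02]
 [ 9.988e-01  4.880e-02  1.000e-03]
 [-4.000e-04  2.740e-02 -9.996e-01]] [ 0.4513 -0.2324  0.1424] 0.012532292346486784 [ 0.2188673  -0.40943422 -1.21262278]
shift [ 0.  -4.  97.3] twist 0.004 or -3.138 | tcp [ 0.4513 -0.2324  0.1424] head 1.62 j6 -2.163 j1 -0.534 t 12.25
[[0.55, -0.289, 0.058], [0.563, -0.434, 0.058], [0.359, -0.452, 0.058], [0.348, -0.308, 0.058]] [ 0.45513742 -0.37085477  0.058     ]
```

View pics/w7.png

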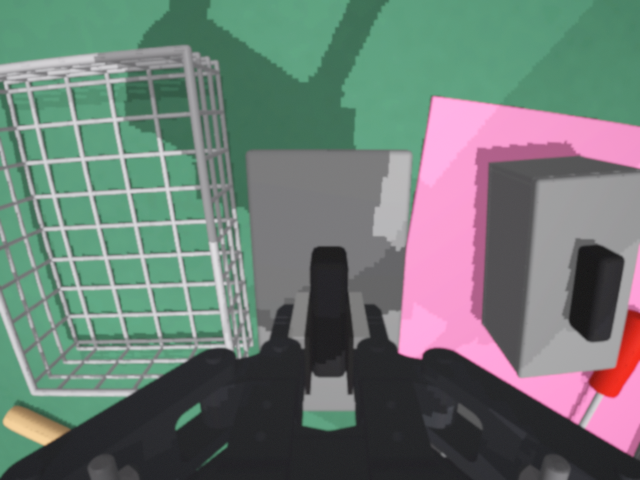

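Call:
servo_tool --motion '[[[0,-1,40],0],[[0,-2,75],0],[[0,-4,90],0],[[0,-4,95],0],[[0,-4,97],0],[[0,-4,97],0],[[0,-4,97],0]]'

```text
time: 13.0
tcp_pos: [0.4515, -0.2331, 0.0468]
eef_rot: [0.689, 0.724, 0.01, 0.011]
force: [0.3, -0.2, -0.4]
grip_width: 0.0123
```

Call:
servo_tool --motion '[[[0,0,0],0],[[0,0,0],0],[[0,0,-3],0],[[0,0,-30],0],[[0,0,-70],0],[[0,0,-120],0],[[0,0,-120],0],[[0,0,-120],0]]' --grip 40

```text
time: 13.8
tcp_pos: [0.4492, -0.2338, 0.1693]
eef_rot: [0.689, 0.724, 0.011, 0.013]
force: [-0.6, 0.3, -1.6]
grip_width: 0.0396
```

```bash
python3 -c "
from h import *
W=cam('wrist');save(W,'w8.png')
s,M=st(); print(M.round(4), s['tcp_pos'].round(4),s['grip_width'],s['force'])
rel([.60,-.113,.20],0.045)
"
```

```text
[[-0.0496  0.9983  0.0308]
 [ 0.9988  0.0497 -0.0011]
 [-0.0026  0.0307 -0.9995]] [ 0.4479 -0.233   0.1673] 0.040016558136724674 [-1.11275958 -0.34674498 -0.43809902]
shift [112.2 158.9 -31.2] twist -1.566 or 1.575 | tcp [ 0.4479 -0.233   0.1673] head 1.62 j6 -2.167 j1 -0.539 t 13.85
```

View pics/w8.png

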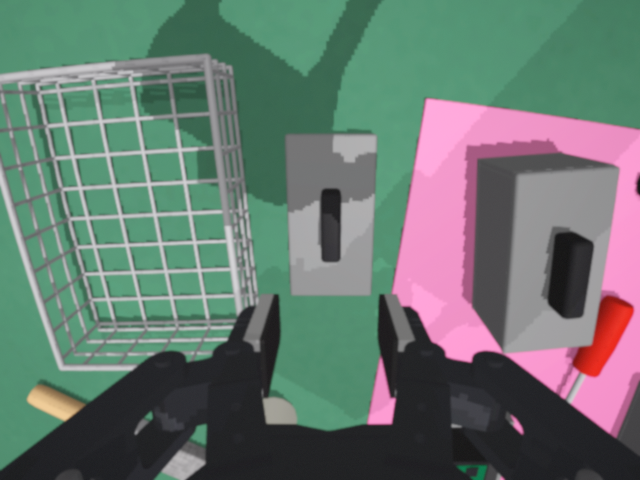

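Call:
servo_tool --motion '[[[20,40,-30],0.15],[[45,85,-55],0.3],[[70,130,-77],0.45],[[90,175,-77],0.6],[[110,212,-77],0.75],[[110,212,-77],0.9],[[110,212,-77],1.05],[[110,212,-77],1.2],[[110,212,-77],1.35],[[110,212,-77],1.5],[[110,212,-77],1.575],[[110,212,-77],1.575],[[110,212,-77],1.575],[[110,212,-77],1.575]]' --grip 60

```text
time: 15.25
tcp_pos: [0.6513, -0.1125, 0.2493]
eef_rot: [1.0, 0.023, 0.014, 0.001]
force: [-0.2, 0.2, 0.3]
grip_width: 0.0601
```

```bash
cat > s.py <<'E'
from h import *
s,M=st(); print(M.round(4).tolist(), s['tcp_pos'].round(4),s['grip_width'].round(4),s['force'].round(1),'j',s['joint_pos'].round(3),'t',round(s['time'],2))
E
python3 s.py
```

```text
Traceback (most recent call last):
  File "s.py", line 2, in <module>
    s,M=st(); print(M.round(4).tolist(), s['tcp_pos'].round(4),s['grip_width'].round(4),s['force'].round(1),'j',s['joint_pos'].round(3),'t',round(s['time'],2))
                                                               ^^^^^^^^^^^^^^^^^^^^^
AttributeError: 'float' object has no attribute 'round'
```

Call:
servo_tool --motion '[[[0,0,40],0],[[0,0,80],0]]'

```text
time: 15.45
tcp_pos: [0.6552, -0.1129, 0.1705]
eef_rot: [1.0, 0.024, 0.017, 0.001]
force: [0.7, 0.6, 0.1]
grip_width: 0.0599
```

```bash
python3 s.py; python3 -c "
from h import *
cam('wrist')"; python3 s.py;python3 -c "
from h import *
cam('wrist')"; python3 s.py
```

```text
Traceback (most recent call last):
  File "s.py", line 2, in <module>
    s,M=st(); print(M.round(4).tolist(), s['tcp_pos'].round(4),s['grip_width'].round(4),s['force'].round(1),'j',s['joint_pos'].round(3),'t',round(s['time'],2))
                                                               ^^^^^^^^^^^^^^^^^^^^^
AttributeError: 'float' object has no attribute 'round'
Traceback (most recent call last):
  File "s.py", line 2, in <module>
    s,M=st(); print(M.round(4).tolist(), s['tcp_pos'].round(4),s['grip_width'].round(4),s['force'].round(1),'j',s['joint_pos'].round(3),'t',round(s['time'],2))
                                                               ^^^^^^^^^^^^^^^^^^^^^
AttributeError: 'float' object has no attribute 'round'
Traceback (most recent call last):
  File "s.py", line 2, in <module>
    s,M=st(); print(M.round(4).tolist(), s['tcp_pos'].round(4),s['grip_width'].round(4),s['force'].round(1),'j',s['joint_pos'].round(3),'t',round(s['time'],2))
                                                               ^^^^^^^^^^^^^^^^^^^^^
AttributeError: 'float' object has no attribute 'round'
```

```bash
sed -i "s/s\['grip_width'\].round(4)/round(s['grip_width'],4)/" s.py; python3 s.py; python3 -c "
from h import *
W=cam('wrist');save(W,'w9.png')"; python3 s.py
```

```text
[[0.9987, 0.0475, 0.0162], [0.0475, -0.9989, 0.0019], [0.0162, -0.0012, -0.9999]] [ 0.6487 -0.1116  0.162 ] 0.0601 [-0.9 -0.6 -0.8] j [-0.211  0.291  1.744  0.006  1.092 -0.261] t 15.55
[[0.9987, 0.0474, 0.0209], [0.0474, -0.9989, 0.001], [0.0209, 0.0, -0.9998]] [ 0.6507 -0.1119  0.1655] 0.0597 [-1.   0.1  0.3] j [-0.211  0.289  1.74   0.006  1.093 -0.261] t 15.6
```

View pics/w9.png

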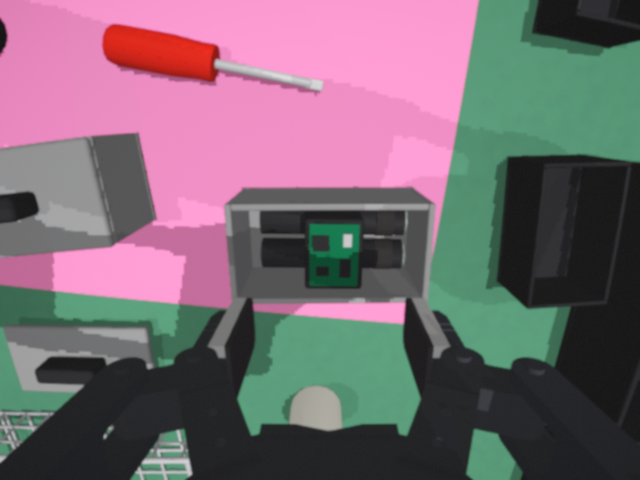

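Call:
servo_tool --motion '[[[0,0,-30],0],[[0,0,-60],0],[[0,0,-80],0],[[0,0,-80],0],[[0,0,-80],0],[[0,0,-80],0]]'

```text
time: 16.2
tcp_pos: [0.6487, -0.112, 0.2452]
eef_rot: [1.0, 0.024, 0.01, -0.0]
force: [0.3, 1.0, -0.3]
grip_width: 0.0602
```

Call:
servo_tool --motion '[[[0,0,40],0],[[0,0,80],0],[[0,0,80],0]]'

```text
time: 16.5
tcp_pos: [0.6445, -0.1106, 0.1566]
eef_rot: [1.0, 0.024, 0.003, -0.002]
force: [-1.2, -0.4, -0.6]
grip_width: 0.0599
```

Call:
servo_tool --motion '[[[0,0,0],0],[[0,0,0],0],[[0,0,0],0]]'

```text
time: 16.8
tcp_pos: [0.6456, -0.1109, 0.1585]
eef_rot: [1.0, 0.024, 0.004, -0.002]
force: [0.0, 0.3, -1.0]
grip_width: 0.06
```

```bash
python3 s.py; python3 -c "
from h import *
W=cam('wrist');save(W,'w10.png',(220,160,460,320),3.3)"; python3 s.py
```

```text
[[0.9988, 0.0476, 0.0078], [0.0476, -0.9989, 0.0037], [0.0079, -0.0034, -1.0]] [ 0.6456 -0.1109  0.1585] 0.06 [ 0.   0.3 -1. ] j [-0.211  0.294  1.747  0.006  1.094 -0.261] t 16.8
[[0.9988, 0.0476, 0.0085], [0.0476, -0.9989, 0.0036], [0.0087, -0.0032, -1.0]] [ 0.6458 -0.1109  0.1588] 0.06 [0.1 0.3 0.5] j [-0.211  0.293  1.747  0.006  1.094 -0.261] t 16.85
```

View pics/w10.png

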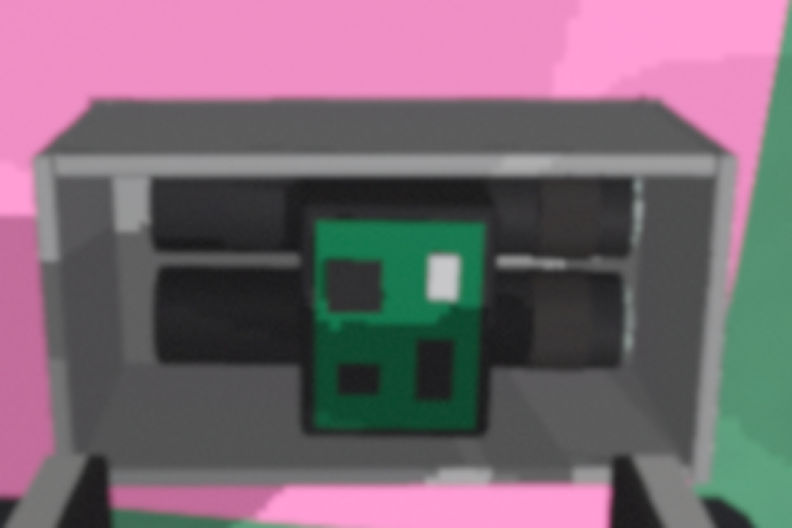

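```bash
cat > um.py <<'E'
from h import *
import sys,json
W=cam('wrist')
def m(c,z,o=(220,160),s=3.3):
    P=unproj(W,(np.array(c,float)+.5)/s-.5+np.array(o),z); 
    e=[np.linalg.norm(P[i]-P[i-1]).round(4) for i in range(4)]; v=P[1]-P[0]+P[2]-P[3]
    print(P.mean(0).round(4),"edges",e,"yaw",np.arctan2(v[1],v[0]).round(3)); return P.mean(0)
E
python3 - <<'E'
from um import *
u=m([(303,205),(492,205),(488,435),(303,435)],.060)
c=m([(38,155),(735,155),(712,482),(57,482)],.064)
rel([u[0],u[1],.054],.045)
E
```

```text
[ 0.6541 -0.114   0.06  ] edges [np.float64(0.0448), np.float64(0.0338), np.float64(0.0449), np.float64(0.035)] yaw 0.044
[ 0.6521 -0.1131  0.064 ] edges [np.float64(0.0628), np.float64(0.1215), np.float64(0.0632), np.float64(0.1239)] yaw 0.044
shift [  7.2   3.8 101.9] twist 0.003 or -3.139 | tcp [ 0.6458 -0.1109  0.1588] head 0.048 j6 -0.261 j1 -0.211 t 16.9
```

Call:
servo_tool --motion '[[[7,4,40],0],[[7,4,75],0],[[7,4,95],0],[[7,4,103],0],[[7,4,105],0],[[7,4,105],0],[[7,4,105],0]]'

```text
time: 17.6
tcp_pos: [0.6554, -0.1145, 0.056]
eef_rot: [1.0, 0.024, 0.006, -0.001]
force: [0.1, -0.3, 0.5]
grip_width: 0.0602
```

Call:
servo_tool --motion '[[[0,0,0],0],[[0,0,0],0],[[0,0,0],0],[[0,0,0],0],[[0,0,0],0]]' --grip 20 --force 80

```text
time: 18.1
tcp_pos: [0.6564, -0.1149, 0.0582]
eef_rot: [1.0, 0.024, 0.007, -0.001]
force: [-1.6, 0.4, 6.7]
grip_width: 0.0348
```

Call:
servo_tool --motion '[[[0,0,-10],0],[[0,0,-30],0],[[0,0,-60],0],[[0,0,-95],0],[[0,0,-95],0],[[0,0,-95],0],[[0,0,-95],0]]'

```text
time: 18.8
tcp_pos: [0.6534, -0.1147, 0.1508]
eef_rot: [1.0, 0.024, 0.005, -0.001]
force: [-0.5, 0.3, -4.9]
grip_width: 0.0345
```

```bash
python3 s.py; python3 -c "
from h import *
W=cam('wrist');save(W,'w11.png');S=cam('scene');save(S,'s11.png')
rel([.455,-.340,.145],0.09)"; python3 s.py
```

```text
[[0.9988, 0.0478, 0.0102], [0.0477, -0.9989, 0.003], [0.0104, -0.0025, -0.9999]] [ 0.6534 -0.1147  0.1508] 0.0345 [-0.5  0.3 -4.9] j [-0.214  0.314  1.736  0.006  1.082 -0.264] t 18.8
shift [-208.7  215.6   -0.4] twist -0.042 or 3.099 | tcp [ 0.6532 -0.1147  0.1502] head 0.048 j6 -0.264 j1 -0.214 t 18.9
[[0.9988, 0.0478, 0.0093], [0.0477, -0.9989, 0.0032], [0.0094, -0.0028, -1.0]] [ 0.6532 -0.1147  0.1502] 0.0344 [ 0.8 -0.5 -4.1] j [-0.214  0.315  1.736  0.006  1.082 -0.264] t 18.9
```

View pics/w11.png

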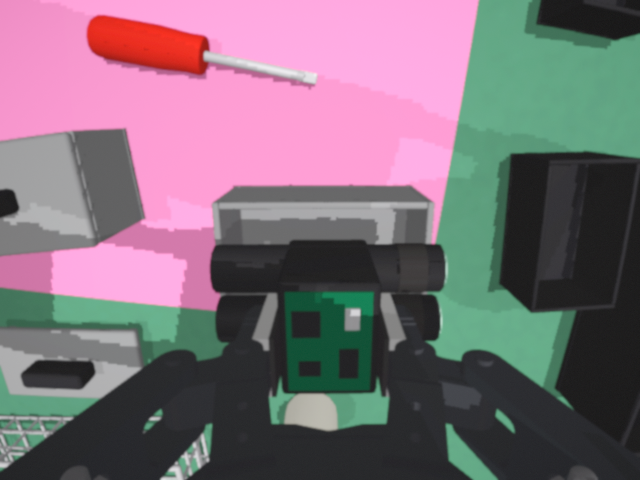

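View pics/s11.png

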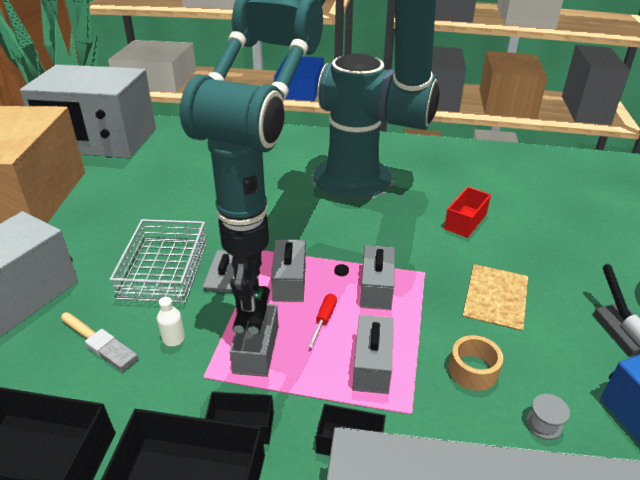

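Call:
servo_tool --motion '[[[-25,10,-10],0],[[-65,25,-18],0],[[-110,45,-18],0],[[-155,65,-18],0],[[-185,95,-18],0],[[-200,135,-18],-0.04],[[-212,175,-18],-0.04],[[-212,205,-18],-0.04],[[-212,213,-18],-0.04],[[-212,213,-18],-0.04],[[-212,213,-18],-0.04],[[-212,213,-18],-0.04]]'

```text
time: 20.1
tcp_pos: [0.4512, -0.336, 0.1648]
eef_rot: [0.999, 0.044, 0.004, -0.002]
force: [-0.1, 0.2, -4.5]
grip_width: 0.0345
```

```bash
python3 s.py; python3 -c "
from h import *
W=cam('wrist');save(W,'w12.png');S=cam('scene');save(S,'s12.png',(90,200,290,350),4)
rel([.452,-.338,.0525],0.09)"
```

```text
[[0.996, 0.0889, 0.008], [0.0888, -0.996, 0.0048], [0.0084, -0.0041, -1.0]] [ 0.4512 -0.336   0.1648] 0.0345 [-0.1  0.2 -4.5] j [-0.689  0.123  1.941  0.01   1.074 -0.783] t 20.1
shift [ -0.7   2.2 109.8] twist -0.001 or 3.141 | tcp [ 0.4515 -0.3362  0.1653] head 0.089 j6 -0.783 j1 -0.689 t 20.2
```

View pics/w12.png

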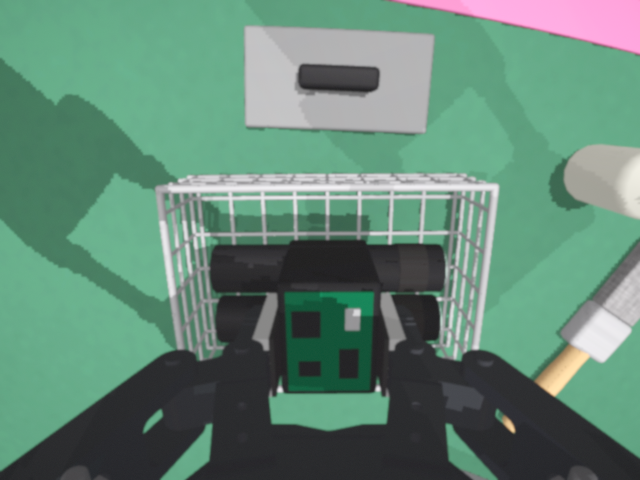

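View pics/s12.png

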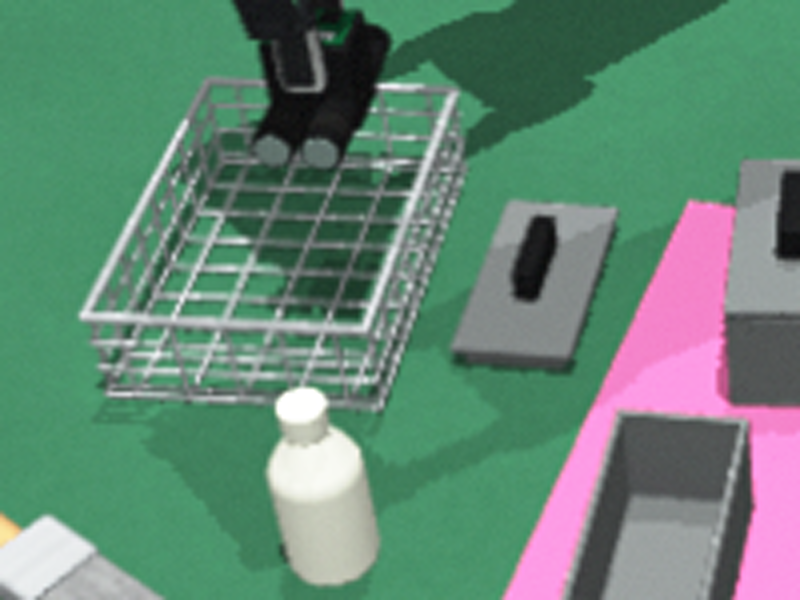

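```bash
python3 -c "
from h import *
W=cam('wrist')
P=unproj(W,[[163,189],[330,187],[496,186]],.058);print(P.round(4))
w=.09;u=np.array([np.cos(w),np.sin(w)]);v=np.array([-u[1],u[0]])
print('centre', (P[1][:2]-v*.072).round(4), ((P[0]+P[2])[:2]/2-v*.072).round(4))
"
```

```text
[[ 0.3502 -0.3076  0.058 ]
 [ 0.4504 -0.298   0.058 ]
 [ 0.5506 -0.2881  0.058 ]]
centre [ 0.4568 -0.3697] [ 0.4569 -0.3696]
```

Call:
servo_tool --motion '[[[2,2,40],0],[[2,2,75],0],[[2,2,98],0],[[2,2,107],0],[[2,2,110],0],[[2,2,110],0],[[2,2,110],0]]'

```text
time: 20.95
tcp_pos: [0.4561, -0.3388, 0.0573]
eef_rot: [0.999, 0.045, 0.006, -0.0]
force: [-0.1, 0.8, -2.9]
grip_width: 0.0346
```

Call:
servo_tool --motion '[[[0,0,0],0],[[0,0,0],0],[[0,0,-3],0],[[0,0,-25],0],[[0,0,-65],0],[[0,0,-110],0],[[0,0,-110],0],[[0,0,-110],0]]' --grip 60

```text
time: 21.75
tcp_pos: [0.4562, -0.3401, 0.1703]
eef_rot: [0.999, 0.045, 0.008, 0.001]
force: [-0.5, -0.2, -1.0]
grip_width: 0.0599
```

```bash
python3 s.py; python3 -c "
from h import *
W=cam('wrist');save(W,'w13.png')
P=unproj(W,[[245,27],[434,34],[425,133],[245,126]],.016);print(P.round(4),P.mean(0))
rel([.451,-.2325,.16],np.pi/2+.045)"
```

```text
[[0.9959, 0.0892, 0.0159], [0.0893, -0.996, -0.002], [0.0157, 0.0035, -0.9999]] [ 0.4562 -0.3401  0.1703] 0.0599 [-0.5 -0.2 -1. ] j [-0.689  0.123  1.93   0.01   1.075 -0.783] t 21.75
[[ 0.3928 -0.2101  0.016 ]
 [ 0.5165 -0.2026  0.016 ]
 [ 0.52   -0.2666  0.016 ]
 [ 0.3952 -0.273   0.016 ]] [ 0.4561233  -0.23807522  0.016     ]
shift [   5.4 -106.6    5.3] twist -1.526 or 1.615 | tcp [ 0.4551 -0.3392  0.1683] head 0.089 j6 -0.783 j1 -0.689 t 21.8
```

View pics/w13.png

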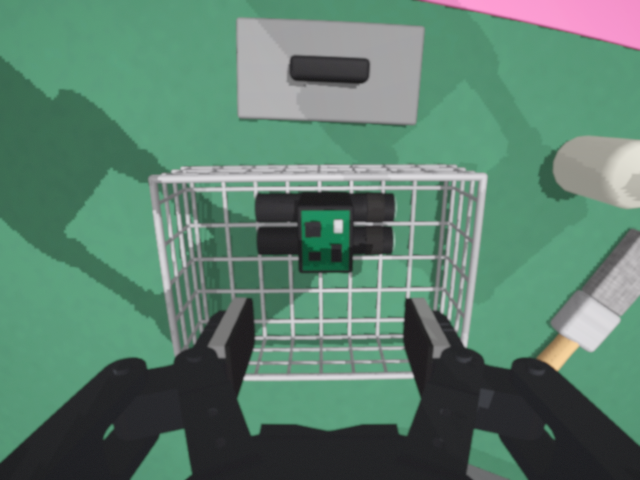

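Call:
servo_tool --motion '[[[2,-30,0],-0.15],[[4,-60,0],-0.3],[[5,-90,0],-0.45],[[5,-107,5],-0.6],[[5,-107,5],-0.75],[[5,-107,5],-0.9],[[5,-107,5],-1.05],[[5,-107,5],-1.2],[[5,-107,5],-1.35],[[5,-107,5],-1.5],[[5,-107,5],-1.53],[[5,-107,5],-1.53],[[5,-107,5],-1.53]]' --grip 40

```text
time: 23.1
tcp_pos: [0.4497, -0.2317, 0.1619]
eef_rot: [0.69, 0.724, 0.004, 0.003]
force: [0.7, 0.3, 0.4]
grip_width: 0.0402
```

```bash
python3 s.py; python3 -c "
from h import *
W=cam('wrist');save(W,'w14.png')"
```

```text
[[-0.0476, 0.9988, 0.0107], [0.9989, 0.0476, 0.0017], [0.0012, 0.0108, -0.9999]] [ 0.4497 -0.2317  0.1619] 0.0402 [0.7 0.3 0.4] j [-0.529  0.016  2.062  0.008  1.055 -2.152] t 23.1
```

View pics/w14.png

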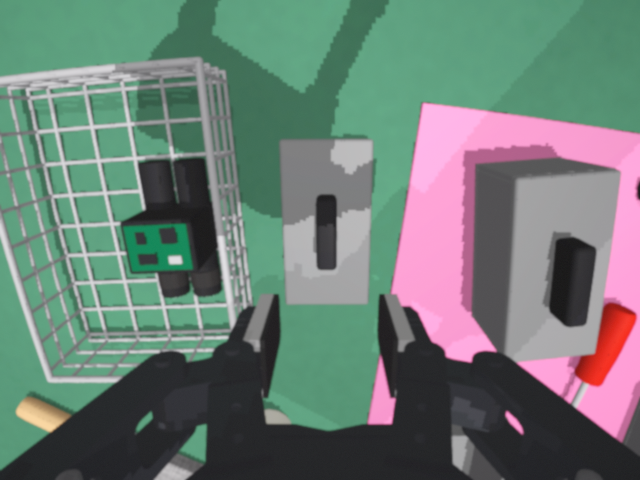

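```bash
python3 -c "
from h import *
W=cam('wrist')
P=unproj(W,[[280,140],[373,140],[369,304],[287,304]],.016);print(P.mean(0).round(4),'yaw',np.arctan2(*(P[3]-P[0]+P[2]-P[1])[[1,0]]).round(3))
B=unproj(W,[[317,195],[336,195],[335,269],[317,269]],.038);print(B.mean(0).round(4))
p=(P.mean(0)+B.mean(0))/2
rel([p[0],p[1],.0415],np.pi/2+.045)"
```

```text
[ 0.45   -0.2324  0.016 ] yaw 0.056
[ 0.4477 -0.2331  0.038 ]
shift [ -0.9  -2.6 117.9] twist 0.003 or -3.139 | tcp [ 0.4501 -0.2319  0.1624] head 1.619 j6 -2.152 j1 -0.529 t 23.2
```

Call:
servo_tool --motion '[[[-1,-1,40],0],[[-1,-2,80],0],[[-1,-3,105],0],[[-1,-3,115],0],[[-1,-3,118],0],[[-1,-3,118],0],[[-1,-3,118],0]]'

```text
time: 23.9
tcp_pos: [0.4499, -0.2337, 0.046]
eef_rot: [0.69, 0.724, 0.005, 0.005]
force: [0.0, 1.4, 0.1]
grip_width: 0.04
```

Call:
servo_tool --motion '[[[0,0,0],0],[[0,0,0],0],[[0,0,0],0],[[0,0,0],0],[[0,0,0],0],[[0,0,0],0]]' --grip 5 --force 60

```text
time: 24.5
tcp_pos: [0.4514, -0.2345, 0.0479]
eef_rot: [0.69, 0.724, 0.005, 0.007]
force: [-1.0, 0.2, 6.1]
grip_width: 0.0121
```

Call:
servo_tool --motion '[[[0,0,-15],0],[[0,0,-50],0],[[0,0,-90],0],[[0,0,-120],0],[[0,0,-120],0],[[0,0,-120],0]]'

```text
time: 25.1
tcp_pos: [0.4498, -0.2345, 0.1689]
eef_rot: [0.69, 0.724, 0.005, 0.008]
force: [-0.6, 0.1, -1.3]
grip_width: 0.0124
```

```bash
python3 s.py; python3 -c "
from h import *
W=cam('wrist');save(W,'w15.png')
rel([.6505,-.1145,.15],np.pi/2+.045)"; python3 s.py
```

```text
[[-0.0478, 0.9987, 0.0195], [0.9988, 0.0479, -0.0034], [-0.0044, 0.0193, -0.9998]] [ 0.4498 -0.2345  0.1689] 0.0124 [-0.6  0.1 -1.3] j [-0.534  0.005  2.059  0.008  1.059 -2.157] t 25.1
shift [109.8 206.9  17.6] twist 0.003 or -3.139 | tcp [ 0.4488 -0.234   0.1674] head 1.619 j6 -2.157 j1 -0.534 t 25.15
[[-0.0478, 0.9987, 0.0169], [0.9989, 0.0478, -0.0018], [-0.0027, 0.0167, -0.9999]] [ 0.4488 -0.234   0.1674] 0.012 [-0.7 -0.5 -0.7] j [-0.534  0.006  2.061  0.008  1.059 -2.157] t 25.15
```

View pics/w15.png

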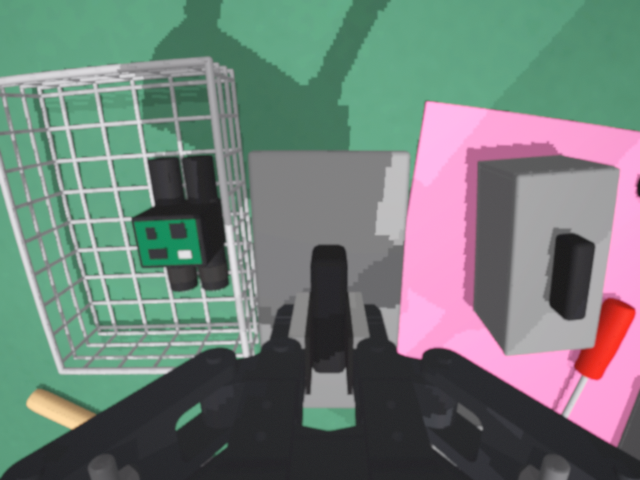

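Call:
servo_tool --motion '[[[17,40,0],0],[[40,85,5],0],[[65,130,10],0],[[90,175,15],0],[[110,207,18],0],[[110,207,18],0],[[110,207,18],0],[[110,207,18],0]]'

```text
time: 25.95
tcp_pos: [0.6487, -0.1144, 0.1505]
eef_rot: [0.69, 0.724, 0.004, 0.005]
force: [-1.0, 0.2, 0.7]
grip_width: 0.0121
```

```bash
python3 s.py; python3 -c "
from h import *
W=cam('wrist');save(W,'w16.png',(200,100,460,300),3)
rel([.654,-.1143,.12],np.pi/2+.045)"; python3 s.py
```

```text
[[-0.0476, 0.9988, 0.0129], [0.9989, 0.0476, -0.0014], [-0.002, 0.0128, -0.9999]] [ 0.6487 -0.1144  0.1505] 0.0121 [-1.   0.2  0.7] j [-0.213  0.304  1.75   0.002  1.075 -1.832] t 25.95
shift [ 0.3  4.8 28.3] twist 0.002 or -3.14 | tcp [ 0.6488 -0.1148  0.1512] head 1.618 j6 -1.832 j1 -0.214 t 26.0
[[-0.0469, 0.9988, 0.014], [0.9989, 0.047, -0.0016], [-0.0022, 0.0139, -0.9999]] [ 0.6488 -0.1148  0.1512] 0.0121 [ 0.5  0.1 -0.8] j [-0.214  0.303  1.75   0.002  1.075 -1.832] t 26.0
```

View pics/w16.png

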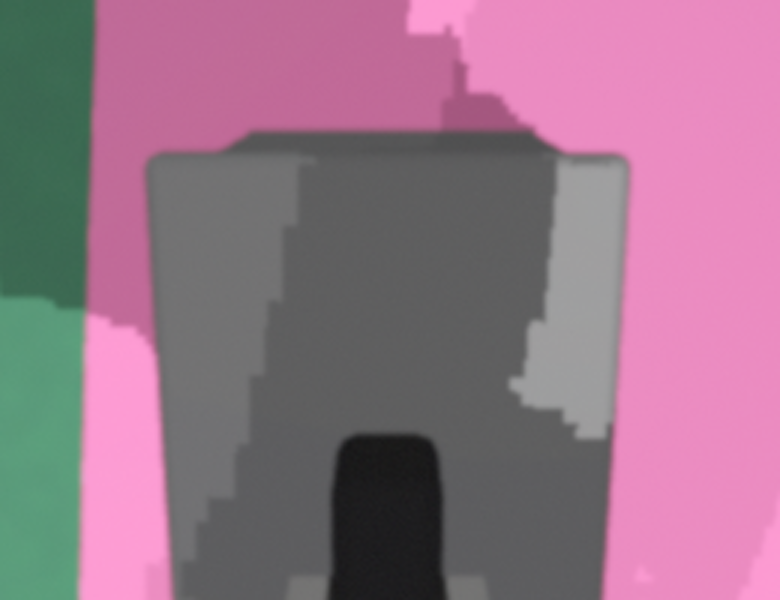

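```bash
python3 -c "
from h import *
W=cam('wrist');s,M=st()
f=lambda c:(np.array(c,float)+.5)/3-.5+np.array([200,100])
a=unproj(W,f([(250,132),(530,132)]),.004);print(a.round(4),a.mean(0).round(4),np.linalg.norm(a[0]-a[1]))
b=unproj(W,f([(147,155),(629,155)]),s['tcp_pos'][2]-.0279);print(b.round(4),b.mean(0).round(4),np.linalg.norm(b[0]-b[1]),s['tcp_pos'])
S=cam('scene');save(S,'s16.png',(190,270,320,400),5)
"
```

```text
[[ 0.592  -0.1486  0.004 ]
 [ 0.589  -0.0853  0.004 ]] [ 0.5905 -0.1169  0.004 ] 0.06329313574308512
[[ 0.5863 -0.1477  0.1239]
 [ 0.5835 -0.0873  0.1239]] [ 0.5849 -0.1175  0.1239] 0.06045730102592803 [ 0.64904652 -0.11503752  0.15177834]
```

View pics/s16.png

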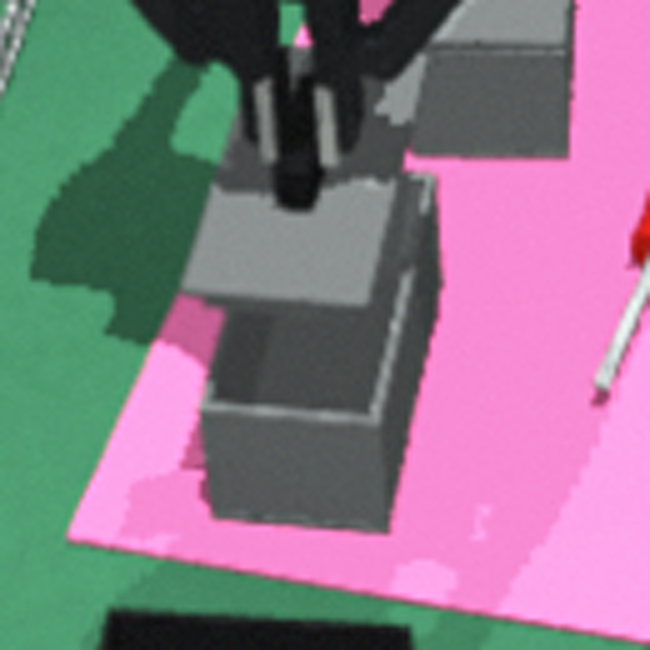

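Call:
servo_tool --motion '[[[0,5,20],0],[[0,5,34],0],[[0,4.5,38],0],[[0,4.5,38],0],[[0,4.5,42],0],[[0,4.5,46],0],[[0,4.5,50],0],[[0,4.5,52],0],[[0,4.5,52],0]]'

```text
time: 27.0
tcp_pos: [0.655, -0.1151, 0.1019]
eef_rot: [0.69, 0.723, 0.005, 0.007]
force: [-3.6, 0.3, 6.9]
grip_width: 0.0121
```

```bash
python3 s.py; python3 -c "
from h import *
S=cam('scene');save(S,'s17.png',(190,270,320,400),5)
"
```

```text
[[-0.0464, 0.9988, 0.0165], [0.9989, 0.0465, -0.002], [-0.0028, 0.0164, -0.9999]] [ 0.655  -0.1151  0.1019] 0.0121 [-3.6  0.3  6.9] j [-0.212  0.361  1.772  0.002  0.992 -1.83 ] t 27.0
```

View pics/s17.png

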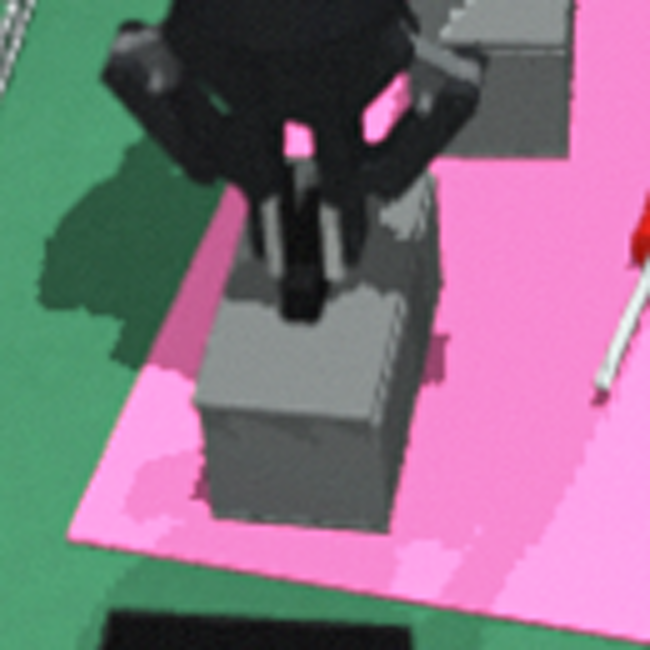

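Call:
servo_tool --motion '[[[0,0,0],0],[[0,0,0],0],[[0,0,-3],0],[[0,0,-25],0],[[0,0,-60],0],[[0,0,-60],0],[[0,0,-60],0]]' --grip 40

```text
time: 27.75
tcp_pos: [0.655, -0.1151, 0.1634]
eef_rot: [0.69, 0.723, 0.006, 0.008]
force: [-0.8, -0.1, -0.4]
grip_width: 0.0402
```

```bash
python3 s.py; python3 -c "
from h import *
S=cam('scene');save(S,'s18.png',(190,270,320,400),5)
W=cam('wrist');save(W,'w18.png',(220,100,440,300),3)
"
```

```text
[[-0.0465, 0.9987, 0.0195], [0.9989, 0.0465, -0.0026], [-0.0035, 0.0193, -0.9998]] [ 0.655  -0.1151  0.1634] 0.0402 [-0.8 -0.1 -0.4] j [-0.212  0.3    1.73   0.002  1.093 -1.83 ] t 27.75
```

View pics/s18.png

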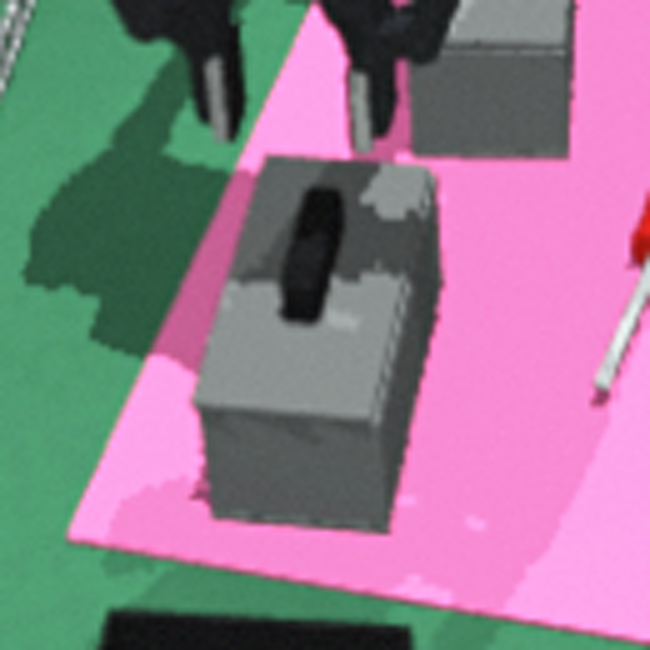

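View pics/w18.png

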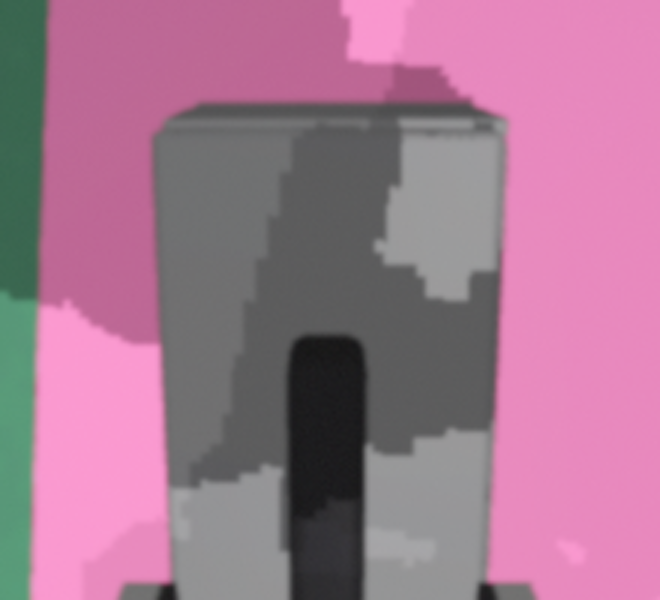

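Call:
servo_tool --motion '[[[8,-45,-3],-0.03],[[16,-90,-4],-0.06],[[25,-140,-4],-0.09],[[35,-185,-4],-0.09],[[35,-199,-4],-0.09],[[35,-199,-4],-0.09],[[35,-199,-4],-0.09],[[35,-199,-4],-0.09]]' --grip 85

```text
time: 28.65
tcp_pos: [0.4546, -0.0895, 0.1622]
eef_rot: [0.657, 0.754, 0.005, 0.007]
force: [-0.1, 0.4, -0.1]
grip_width: 0.0852
```

```bash
python3 s.py; python3 wl.py .455 -.089 .135 w19.png;python3 -c "
from h import *
T=cam('top');save(T,'t19.png',(230,100,520,300),2.7)
"
```

```text
[[-0.136, 0.9906, 0.0163], [0.9907, 0.136, -0.002], [-0.0042, 0.0159, -0.9999]] [ 0.4546 -0.0895  0.1622] 0.0852 [-0.1  0.4 -0.1] j [-2.500e-01 -7.400e-02  2.149e+00  2.000e-03  1.051e+00 -1.958e+00] t 28.65
[ 0.457  -0.0886  0.1353] 418.8303267973856
shift [  0.9   0.8 115.2] twist 0.001 or -3.14 | tcp [ 0.4545 -0.0894  0.1621] head 1.707 j6 -1.958 j1 -0.249 t 28.7
```

View pics/w19.png

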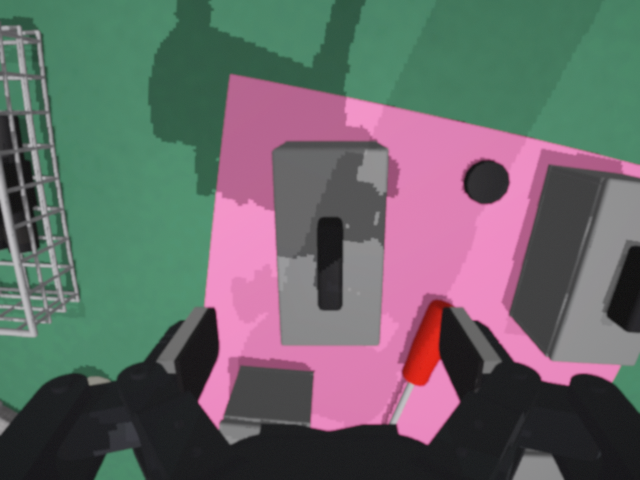

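View pics/t19.png

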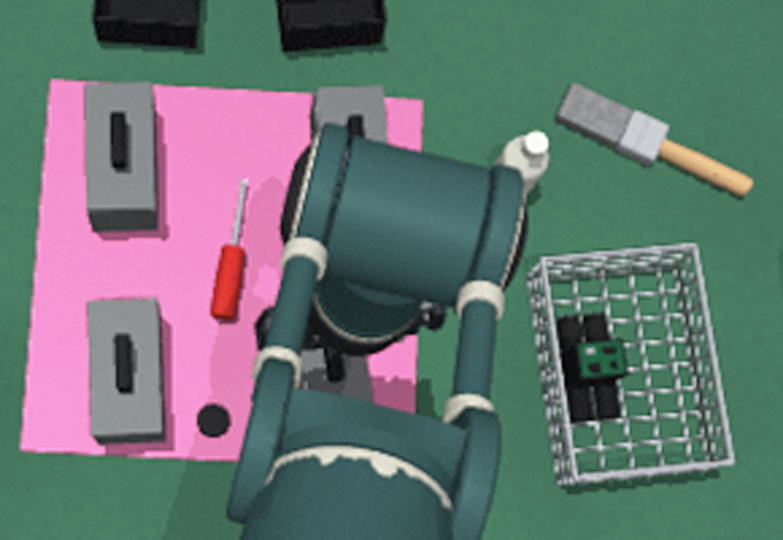

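Call:
servo_tool --motion '[[[1,1,45],0],[[1,1,85],0],[[1,1,105],0],[[1,1,112],0],[[1,1,114],0],[[1,1,114],0],[[1,1,114],0]]'

```text
time: 29.45
tcp_pos: [0.4585, -0.0888, 0.0496]
eef_rot: [0.657, 0.754, 0.005, 0.008]
force: [-0.2, 0.1, -0.8]
grip_width: 0.0849
```

Call:
servo_tool --motion '[[[0,0,0],0],[[0,0,0],0],[[0,0,0],0],[[0,0,0],0],[[0,0,0],0]]' --grip 50

```text
time: 29.95
tcp_pos: [0.4601, -0.0891, 0.0513]
eef_rot: [0.657, 0.754, 0.006, 0.009]
force: [-0.2, 0.1, 5.9]
grip_width: 0.0634
```

Call:
servo_tool --motion '[[[0,0,-10],0],[[0,0,-20],0],[[0,0,-25],0],[[0,0,-25],0],[[0,0,-25],0]]'

```text
time: 30.45
tcp_pos: [0.4595, -0.0891, 0.0764]
eef_rot: [0.657, 0.754, 0.006, 0.009]
force: [-0.8, -0.1, -1.4]
grip_width: 0.0635
```

```bash
python3 heft.py
```

```text
F [-0.29 -0.18 -1.94] [0.62 0.74 0.51] eff [-0.000e+00 -3.353e+01 -3.072e+01  1.000e-02 -1.300e-01 -0.000e+00] tcp [ 0.4592 -0.089   0.0759] w 0.06283745937557098 t 30.75
```

Case 4 pulls 1.9 N, so it is empty. Putting it back and going on to case 3.

Call:
servo_tool --motion '[[[0,0,12],0],[[0,0,20],0],[[0,0,23],0],[[0,0,25],0],[[0,0,25],0]]'

```text
time: 31.25
tcp_pos: [0.459, -0.0889, 0.0513]
eef_rot: [0.657, 0.754, 0.005, 0.008]
force: [-5.8, 1.3, 8.8]
grip_width: 0.0635
```

Call:
servo_tool --motion '[[[0,0,0],0],[[0,0,0],0],[[0,0,0],0],[[0,0,0],0],[[0,0,-20],0],[[0,0,-60],0],[[0,0,-105],0],[[0,0,-105],0],[[0,0,-105],0]]' --grip 85

```text
time: 32.15
tcp_pos: [0.4583, -0.0889, 0.1578]
eef_rot: [0.657, 0.754, 0.006, 0.009]
force: [-0.7, 1.0, -0.2]
grip_width: 0.0845
```

```bash
python3 s.py; python3 wl.py .455 -.089 .135 w20.png;python3 -c "
from h import *
T=cam('top');save(T,'t20.png',(230,100,520,300),2.7)
print(fit(T,np.array([.449,.097,.035])))
rel([.448,.097,.15],np.pi/2+.035)
"
```

```text
[[-0.1361, 0.9905, 0.0222], [0.9907, 0.1362, -0.0033], [-0.0063, 0.0216, -0.9997]] [ 0.4583 -0.0889  0.1578] 0.0845 [-0.7  1.  -0.2] j [-0.247 -0.066  2.15   0.003  1.035 -1.955] t 32.15
[ 0.4562 -0.089   0.1365] 479.9830219146482
shift [  0.2  -2.8 109.1] twist 0.0 or -3.142 | tcp [ 0.4569 -0.0886  0.1561] head 1.707 j6 -1.955 j1 -0.247 t 32.2
(array([0.45018306, 0.09675357, 0.04515707]), np.float64(86.0088581314879))
shift [184.8  17.1   1.6] twist 0.101 or -3.04 | tcp [ 0.4561 -0.0884  0.1551] head 1.707 j6 -1.955 j1 -0.247 t 32.25
```

View pics/w20.png

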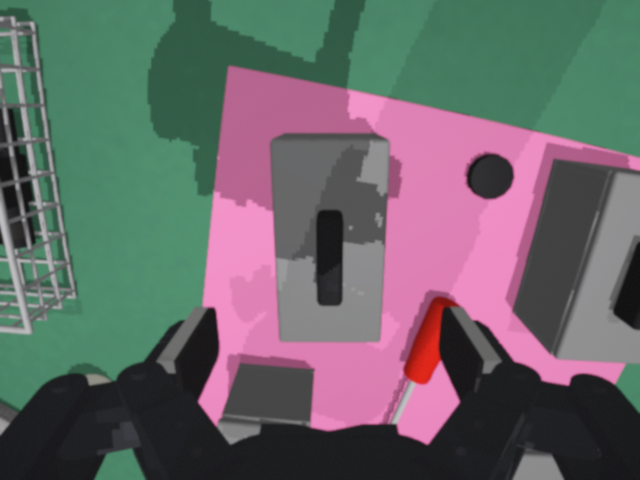

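Call:
servo_tool --motion '[[[45,4,0],0.03],[[90,8,0],0.06],[[135,13,0],0.1],[[175,17,0],0.1],[[185,17,0],0.1],[[185,17,0],0.1],[[185,17,0],0.1],[[185,17,0],0.1]]'

```text
time: 33.05
tcp_pos: [0.4475, 0.096, 0.1539]
eef_rot: [0.695, 0.719, 0.004, 0.006]
force: [-0.1, -0.6, -0.5]
grip_width: 0.0847
```

```bash
python3 s.py; python3 wl.py .449 .097 .035 w21.png
```

```text
[[-0.0352, 0.9993, 0.0154], [0.9994, 0.0352, -0.0026], [-0.0031, 0.0153, -0.9999]] [0.4475 0.096  0.1539] 0.0847 [-0.1 -0.6 -0.5] j [ 0.16  -0.075  2.166 -0.006  1.036 -1.443] t 33.05
[0.4492 0.0974 0.043 ] 589.566674356017
shift [  1.7  -0.2 107.2] twist -0.008 or 3.133 | tcp [0.4477 0.0959 0.1542] head 1.606 j6 -1.442 j1 0.16 t 33.1
```

View pics/w21.png

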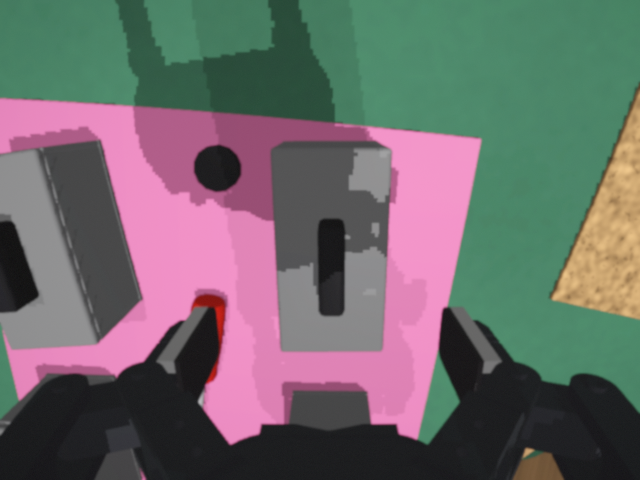

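Call:
servo_tool --motion '[[[1,0,45],-0.01],[[1,0,80],-0.01],[[1,0,98],-0.01],[[1,0,105],-0.01],[[1,0,107],-0.01],[[1,0,107],-0.01],[[1,0,107],-0.01]]'

```text
time: 33.8
tcp_pos: [0.4508, 0.0967, 0.0486]
eef_rot: [0.691, 0.723, 0.006, 0.007]
force: [-0.4, -1.0, 0.0]
grip_width: 0.0848
```

Call:
servo_tool --motion '[[[0,0,0],0],[[0,0,0],0],[[0,0,0],0],[[0,0,0],0],[[0,0,0],0]]' --grip 50

```text
time: 34.3
tcp_pos: [0.4522, 0.0968, 0.0501]
eef_rot: [0.691, 0.723, 0.007, 0.008]
force: [-1.6, -1.2, 5.1]
grip_width: 0.0634
```

Call:
servo_tool --motion '[[[0,0,-10],0],[[0,0,-20],0],[[0,0,-25],0],[[0,0,-25],0],[[0,0,-25],0]]'

```text
time: 34.8
tcp_pos: [0.4513, 0.0968, 0.075]
eef_rot: [0.691, 0.723, 0.007, 0.008]
force: [0.5, -0.8, -6.7]
grip_width: 0.0632
```

```bash
python3 heft.py
```

```text
F [ 0.07  0.18 -6.96] [0.4  0.56 0.61] eff [ 1.000e-02 -3.520e+01 -3.282e+01 -2.000e-02 -1.200e-01  0.000e+00] tcp [0.4513 0.0968 0.0747] w 0.06321002179204109 t 35.1
```

Case 3 pulls 7.0 N, so it is heavy. Setting it down and taking its lid.

Call:
servo_tool --motion '[[[0,0,12],0],[[0,0,20],0],[[0,0,23],0],[[0,0,25],0],[[0,0,25],0]]'

```text
time: 35.6
tcp_pos: [0.4509, 0.0966, 0.0501]
eef_rot: [0.691, 0.723, 0.005, 0.007]
force: [-5.8, -1.1, 4.4]
grip_width: 0.0634
```

Call:
servo_tool --motion '[[[0,0,0],0],[[0,0,0],0],[[0,0,0],0],[[0,0,0],0],[[0,0,-20],0],[[0,0,-60],0],[[0,0,-125],0],[[0,0,-125],0],[[0,0,-125],0]]' --grip 85

```text
time: 36.5
tcp_pos: [0.4516, 0.0974, 0.179]
eef_rot: [0.691, 0.723, 0.009, 0.01]
force: [0.6, 0.6, -0.4]
grip_width: 0.0855
```

Call:
servo_tool --motion '[[[0,0,30],0],[[0,0,50],0],[[0,0,50],0]]' --grip 45

```text
time: 36.8
tcp_pos: [0.449, 0.0967, 0.1245]
eef_rot: [0.691, 0.723, 0.005, 0.007]
force: [-0.5, 0.1, -0.1]
grip_width: 0.0455
```

Call:
servo_tool --motion '[[[0,0,0],0],[[0,0,0],0],[[0,0,0],0]]'

```text
time: 37.1
tcp_pos: [0.4495, 0.0968, 0.125]
eef_rot: [0.691, 0.723, 0.005, 0.007]
force: [0.2, -0.2, -0.1]
grip_width: 0.0451
```

```bash
python3 s.py; python3 wl.py .449 .097 .035 w22.png
```

```text
[[-0.0445, 0.9988, 0.0179], [0.999, 0.0445, -0.0024], [-0.0032, 0.0178, -0.9998]] [0.4495 0.0968 0.125 ] 0.0451 [ 0.2 -0.2 -0.1] j [ 0.162 -0.036  2.19  -0.006  0.971 -1.45 ] t 37.1
[0.4482 0.0967 0.0349] 5528.868219915417
shift [ 0.2 -2.9 78.2] twist 0.01 or -3.132 | tcp [0.4497 0.0968 0.1252] head 1.615 j6 -1.45 j1 0.162 t 37.15
```

View pics/w22.png

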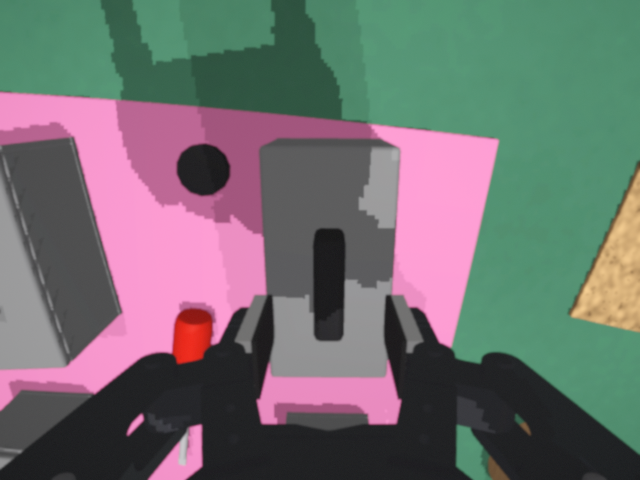

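```bash
python3 -c "
from h import *
W=cam('wrist')
P=unproj(W,[[260,148],[399,148],[387,376],[271,376]],.07);print(P.mean(0).round(4),'yaw',np.arctan2(*(P[3]-P[0]+P[2]-P[1])[[1,0]]).round(3))
B=unproj(W,[[314,229],[345,229],[344,340],[315,340]],.092);print(B.mean(0).round(4))
p=(P.mean(0)+B.mean(0))/2
rel([p[0],p[1],.0945],np.pi/2+.043)"
```

```text
[0.4479 0.0971 0.07  ] yaw 0.043
[0.4447 0.0971 0.092 ]
shift [ 0.5 -4.  27.8] twist 0.002 or -3.14 | tcp [0.4498 0.0968 0.1253] head 1.615 j6 -1.45 j1 0.162 t 37.2
```

Call:
servo_tool --motion '[[[0,-3,15],0],[[0,-3,25],0],[[0,-3,28],0],[[0,-3,28],0],[[0,-3,28],0]]'

```text
time: 37.7
tcp_pos: [0.4476, 0.0966, 0.0975]
eef_rot: [0.691, 0.723, 0.006, 0.008]
force: [0.1, 0.2, 0.7]
grip_width: 0.0448
```

Call:
servo_tool --motion '[[[0,0,0],0],[[0,0,0],0],[[0,0,0],0],[[0,0,0],0],[[0,0,0],0],[[0,0,0],0]]' --grip 5

```text
time: 38.3
tcp_pos: [0.4483, 0.0968, 0.0983]
eef_rot: [0.691, 0.723, 0.006, 0.008]
force: [0.1, -0.7, 5.9]
grip_width: 0.0124
```

Call:
servo_tool --motion '[[[0,0,-15],0],[[0,0,-30],0],[[0,0,-50],0],[[0,0,-70],0],[[0,0,-70],0],[[0,0,-70],0]]'

```text
time: 38.9
tcp_pos: [0.4466, 0.0969, 0.1677]
eef_rot: [0.691, 0.723, 0.006, 0.008]
force: [0.1, 0.4, -1.2]
grip_width: 0.0124
```

```bash
python3 s.py; python3 -c "
from h import *
W=cam('wrist');save(W,'w23.png')
rel([.433,.348,.13],np.pi/2+.043)"
```

```text
[[-0.0445, 0.9988, 0.0203], [0.999, 0.0445, -0.002], [-0.0029, 0.0202, -0.9998]] [0.4466 0.0969 0.1677] 0.0124 [ 0.1  0.4 -1.2] j [ 0.163 -0.095  2.157 -0.006  1.06  -1.45 ] t 38.9
shift [251.7  -2.5  33.2] twist 0.001 or -3.14 | tcp [0.446  0.0968 0.167 ] head 1.615 j6 -1.449 j1 0.163 t 38.95
```

View pics/w23.png

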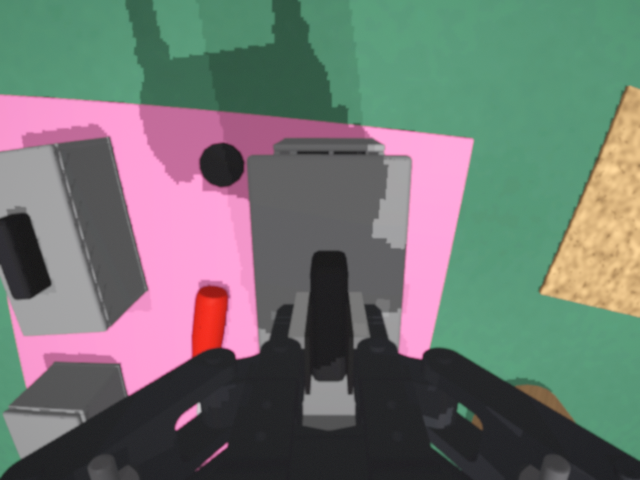

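Call:
servo_tool --motion '[[[40,-1,0],0],[[85,-1,0],0],[[130,-2,0],0],[[175,-2,0],0],[[220,-2,5],0],[[252,-2,15],0],[[252,-3,15],0],[[252,-3,15],0],[[252,-3,15],0]]'

```text
time: 39.85
tcp_pos: [0.4315, 0.347, 0.15]
eef_rot: [0.691, 0.723, 0.004, 0.008]
force: [0.1, 0.2, -1.2]
grip_width: 0.0123
```

```bash
python3 s.py; python3 -c "
from h import *
W=cam('wrist');save(W,'w24.png')
rel([.433,.348,.0455],np.pi/2+.043)"
```

```text
[[-0.0441, 0.9989, 0.017], [0.999, 0.0442, -0.0042], [-0.0049, 0.0168, -0.9998]] [0.4315 0.347  0.15  ] 0.0123 [ 0.1  0.2 -1.2] j [ 0.64   0.118  1.977 -0.016  1.036 -0.967] t 39.85
shift [  1.4  -0.6 102.1] twist 0.0 or -3.141 | tcp [0.4319 0.347  0.1506] head 1.614 j6 -0.967 j1 0.64 t 39.9
```

View pics/w24.png

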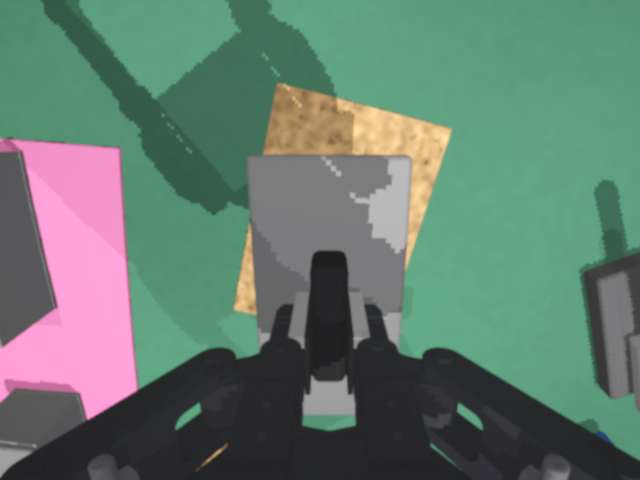

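Call:
servo_tool --motion '[[[1,0,40],0],[[1,-1,75],0],[[1,-1,93],0],[[1,-1,99],0],[[1,-1,101],0],[[1,-1,101],0],[[1,-1,101],0]]'

```text
time: 40.6
tcp_pos: [0.4339, 0.3482, 0.0512]
eef_rot: [0.692, 0.722, 0.006, 0.008]
force: [-0.1, -0.1, -0.2]
grip_width: 0.0128
```

Call:
servo_tool --motion '[[[0,0,0],0],[[0,0,0],0],[[0,0,-3],0],[[0,0,-30],0],[[0,0,-70],0],[[0,0,-120],0],[[0,0,-120],0],[[0,0,-120],0]]' --grip 40

```text
time: 41.4
tcp_pos: [0.4326, 0.3494, 0.1738]
eef_rot: [0.692, 0.722, 0.009, 0.008]
force: [0.2, -0.6, 0.2]
grip_width: 0.0403
```

```bash
python3 s.py; python3 -c "
from h import *
W=cam('wrist');save(W,'w25.png')
T=cam('top');save(T,'t25.png',(130,100,420,300),2.7)
rel([.449,.097,.18],0.043)"
```

```text
[[-0.0433, 0.9988, 0.0243], [0.9991, 0.0432, 0.0013], [0.0003, 0.0243, -0.9997]] [0.4326 0.3494 0.1738] 0.0403 [ 0.2 -0.6  0.2] j [ 0.642  0.093  1.957 -0.015  1.072 -0.964] t 41.4
shift [-251.5    7.6  -11.6] twist -1.571 or 1.571 | tcp [0.4307 0.3479 0.1703] head 1.614 j6 -0.964 j1 0.642 t 41.5
```

View pics/w25.png

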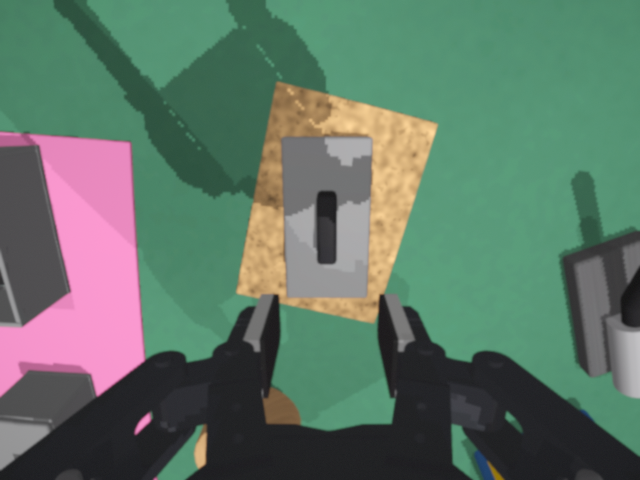

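View pics/t25.png

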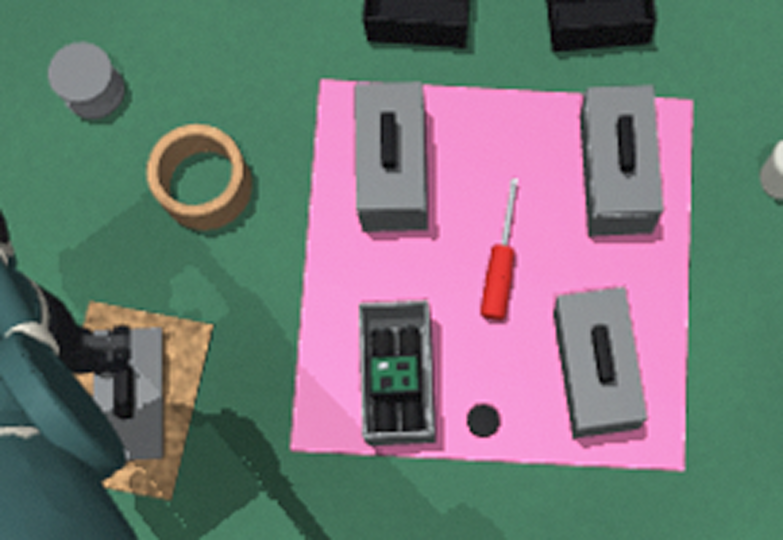

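Call:
servo_tool --motion '[[[-40,1,-12],0.15],[[-85,2,-12],0.3],[[-130,4,-12],0.45],[[-175,5,-12],0.6],[[-220,7,-12],0.75],[[-251,8,-12],0.9],[[-251,8,-12],1.05],[[-251,8,-12],1.2],[[-251,8,-12],1.35],[[-251,8,-12],1.5],[[-251,8,-12],1.57],[[-251,8,-12],1.57],[[-251,8,-12],1.57],[[-251,8,-12],1.57]]' --grip 60

```text
time: 42.9
tcp_pos: [0.4488, 0.0975, 0.1825]
eef_rot: [1.0, 0.023, 0.009, 0.002]
force: [-0.1, -1.0, 0.4]
grip_width: 0.0599
```

Call:
servo_tool --motion '[[[0,0,20],0],[[0,0,40],0],[[0,0,40],0]]'

```text
time: 43.2
tcp_pos: [0.4469, 0.097, 0.1396]
eef_rot: [1.0, 0.023, 0.006, 0.002]
force: [-0.5, -0.5, -1.1]
grip_width: 0.0603
```

Call:
servo_tool --motion '[[[0,0,0],0],[[0,0,0],0],[[0,0,0],0]]'

```text
time: 43.5
tcp_pos: [0.4476, 0.0971, 0.1406]
eef_rot: [1.0, 0.023, 0.006, 0.002]
force: [1.0, -0.4, 0.6]
grip_width: 0.0599
```

```bash
python3 s.py; python3 -c "
from h import *
W=cam('wrist');save(W,'w26.png',(200,160,460,320),3)
"
```

```text
[[0.9988, 0.0463, 0.0129], [0.0463, -0.9989, -0.0036], [0.0127, 0.0042, -0.9999]] [0.4476 0.0971 0.1406] 0.0599 [ 1.  -0.4  0.6] j [ 0.163 -0.056  2.176 -0.007  1.009  0.12 ] t 43.5
```

View pics/w26.png

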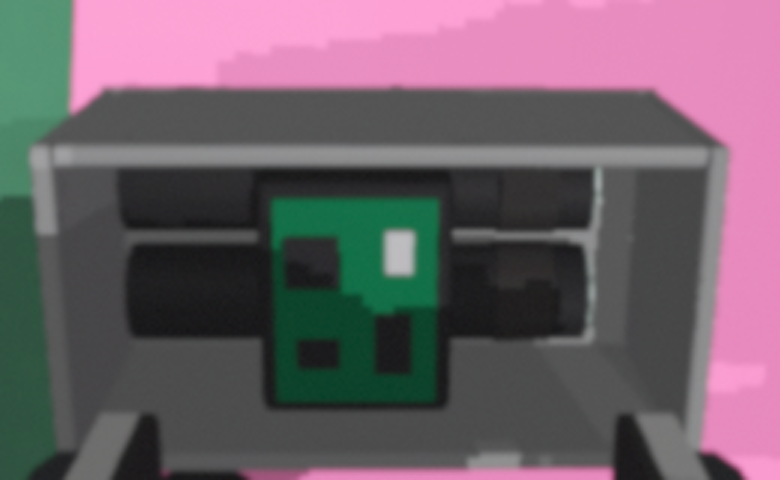

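```bash
python3 - <<'E'
from um import *
u=m([(260,185),(448,185),(445,408),(265,408)],.060,(200,160),3)
c=m([(32,147),(727,147),(703,467),(57,467)],.064,(200,160),3)
rel([u[0],u[1],.052],.045)
E
```

```text
[0.443  0.0982 0.06  ] edges [np.float64(0.0441), np.float64(0.0338), np.float64(0.0442), np.float64(0.0345)] yaw 0.041
[0.448 0.097 0.064] edges [np.float64(0.0627), np.float64(0.1221), np.float64(0.0632), np.float64(0.1243)] yaw 0.041
shift [-5.6 -1.7 85.4] twist 0.001 or -3.14 | tcp [0.4476 0.0971 0.1405] head 0.046 j6 0.12 j1 0.163 t 43.6
```

Call:
servo_tool --motion '[[[-5,-2,30],0],[[-5,-2,60],0],[[-5,-2,78],0],[[-5,-2,84],0],[[-5,-2,86],0],[[-5,-2,86],0],[[-5,-2,86],0]]' --grip 54

```text
time: 44.3
tcp_pos: [0.4449, 0.0987, 0.0557]
eef_rot: [1.0, 0.023, 0.008, 0.002]
force: [0.8, 0.4, -0.4]
grip_width: 0.0541
```

Call:
servo_tool --motion '[[[0,0,0],0],[[0,0,0],0],[[0,0,0],0],[[0,0,0],0],[[0,0,0],0]]' --grip 20 --force 80

```text
time: 44.8
tcp_pos: [0.4455, 0.0989, 0.0571]
eef_rot: [1.0, 0.023, 0.008, 0.002]
force: [-2.5, 0.6, 7.8]
grip_width: 0.0341
```

Call:
servo_tool --motion '[[[0,0,-10],0],[[0,0,-30],0],[[0,0,-60],0],[[0,0,-95],0],[[0,0,-110],0],[[0,0,-110],0],[[0,0,-110],0]]'

```text
time: 45.5
tcp_pos: [0.4431, 0.0991, 0.1667]
eef_rot: [1.0, 0.023, 0.008, 0.002]
force: [-0.2, 0.0, -6.3]
grip_width: 0.0346
```

```bash
python3 s.py; python3 -c "
from h import *
W=cam('wrist');save(W,'w27.png')
rel([.462,-.403,.17],0.09)"; python3 s.py
```

```text
[[0.9988, 0.0461, 0.016], [0.0462, -0.9989, -0.003], [0.0159, 0.0037, -0.9999]] [0.4431 0.0991 0.1667] 0.0346 [-0.2  0.  -6.3] j [ 0.169 -0.097  2.161 -0.006  1.063  0.126] t 45.5
shift [ -3.5 502.4  -5.3] twist -0.044 or 3.098 | tcp [0.4424 0.099  0.1658] head 0.046 j6 0.126 j1 0.169 t 45.55
[[0.9988, 0.0461, 0.014], [0.0462, -0.9989, -0.0033], [0.0138, 0.004, -0.9999]] [0.4424 0.099  0.1658] 0.0347 [-0.4  0.1 -5.9] j [ 0.169 -0.096  2.162 -0.006  1.063  0.126] t 45.55
```

View pics/w27.png

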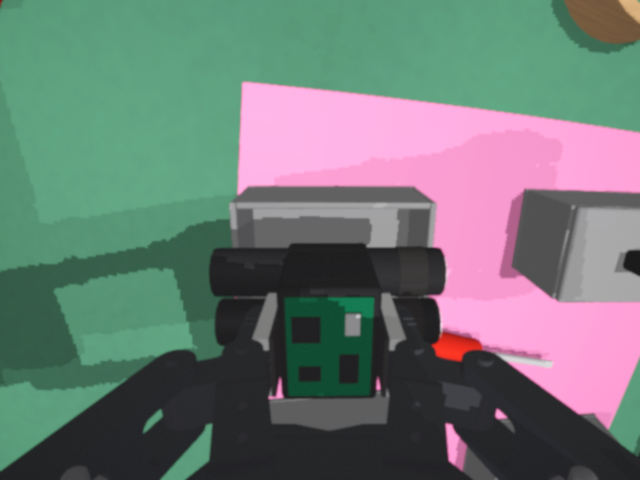

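Call:
servo_tool --motion '[[[-1,30,-2],0],[[-1,70,-3],0],[[-2,115,-3],0],[[-3,160,-3],-0.01],[[-3,205,-3],-0.02],[[-4,250,-3],-0.03],[[-4,295,-3],-0.04],[[-5,340,-3],-0.04],[[-5,385,-3],-0.04],[[-6,430,-3],-0.04],[[-6,470,-3],-0.04],[[-6,495,-3],-0.04],[[-6,504,-3],-0.04],[[-6,504,-3],-0.04],[[-6,504,-3],-0.04],[[-6,504,-3],-0.04]]'

```text
time: 47.15
tcp_pos: [0.4593, -0.4029, 0.1697]
eef_rot: [0.999, 0.044, 0.006, 0.001]
force: [1.1, 0.1, -5.2]
grip_width: 0.0349
```

```bash
python3 s.py; python3 -c "
from h import *
W=cam('wrist');save(W,'w28.png');S=cam('scene');save(S,'s28.png',(90,200,290,350),4)
rel([.460,-.405,.0535],0.09)"
```

```text
[[0.9961, 0.0872, 0.0126], [0.0872, -0.9962, -0.0015], [0.0124, 0.0025, -0.9999]] [ 0.4593 -0.4029  0.1697] 0.0349 [ 1.1  0.1 -5.2] j [-0.765  0.203  1.839  0.009  1.09  -0.856] t 47.15
shift [ -1.3   1.3 114. ] twist -0.002 or 3.139 | tcp [ 0.4597 -0.4033  0.1705] head 0.088 j6 -0.856 j1 -0.765 t 47.25
```

View pics/w28.png

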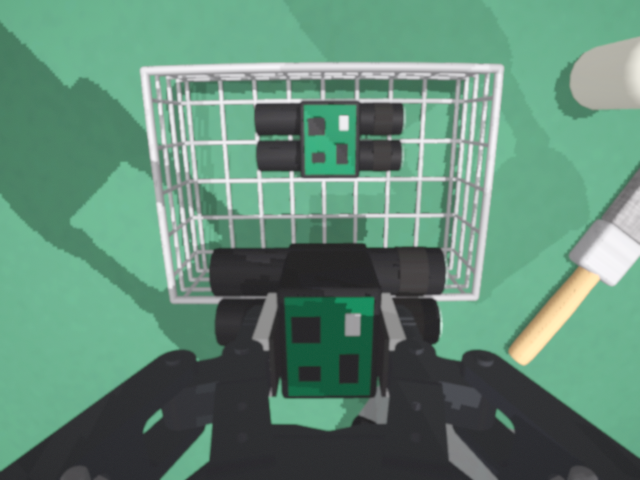

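View pics/s28.png

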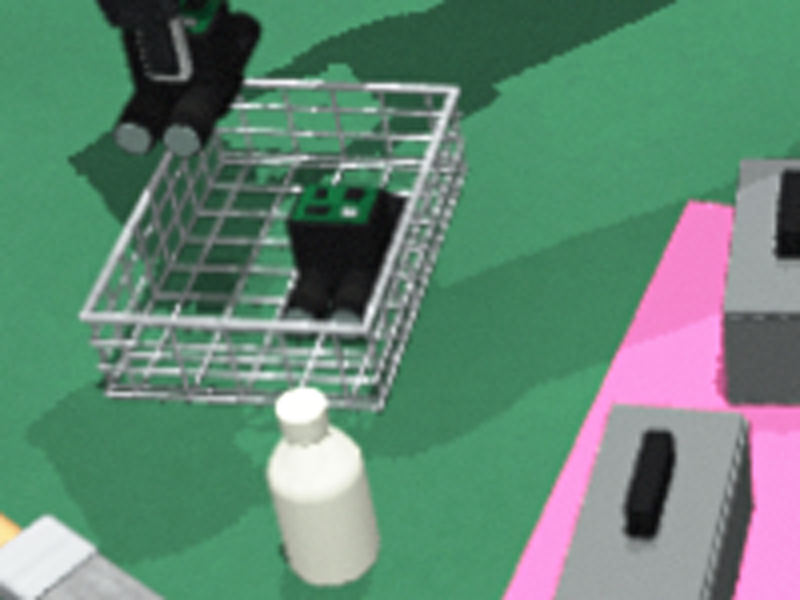

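```bash
python3 -c "
from h import *
W=cam('wrist')
print(unproj(W,[[180,301],[325,299],[478,297],[325,68]],.058).round(4), unproj(W,[[331,177],[331,101]],.056).round(4))"
```

```text
[[ 0.3654 -0.4516  0.058 ]
 [ 0.4626 -0.4418  0.058 ]
 [ 0.566  -0.4324  0.058 ]
 [ 0.4504 -0.2993  0.058 ]] [[ 0.4594 -0.3608  0.056 ]
 [ 0.4554 -0.3167  0.056 ]]
```

Call:
servo_tool --motion '[[[-1,-2,40],0],[[-1,-2,75],0],[[-1,-2,100],0],[[-1,-2,112],0],[[-1,-2,116],0],[[-1,-2,116],0],[[-1,-2,116],0]]'

```text
time: 48.0
tcp_pos: [0.4615, -0.403, 0.0566]
eef_rot: [0.999, 0.044, 0.008, 0.003]
force: [-0.6, -0.0, -5.3]
grip_width: 0.0347
```

Call:
servo_tool --motion '[[[0,0,0],0],[[0,0,0],0],[[0,0,-3],0],[[0,0,-25],0],[[0,0,-65],0],[[0,0,-110],0],[[0,0,-110],0],[[0,0,-110],0]]' --grip 60

```text
time: 48.8
tcp_pos: [0.461, -0.4038, 0.1699]
eef_rot: [0.999, 0.044, 0.01, 0.005]
force: [-0.4, 0.2, -0.3]
grip_width: 0.0597
```

```bash
python3 s.py; python3 -c "
from h import *
W=cam('wrist');save(W,'w29.png');T=cam('top');save(T,'t29.png',(130,100,420,300),2.7)
rel([.430,.348,.16],np.pi/2+.043)"
```

```text
[[0.996, 0.0874, 0.0207], [0.0876, -0.9961, -0.0095], [0.0198, 0.0113, -0.9997]] [ 0.461  -0.4038  0.1699] 0.0597 [-0.4  0.2 -0.3] j [-0.764  0.199  1.843  0.008  1.078 -0.855] t 48.8
shift [  36.5 -749.8   -0.9] twist -1.526 or 1.615 | tcp [ 0.4592 -0.4021  0.1663] head 0.088 j6 -0.855 j1 -0.764 t 48.9
```

View pics/w29.png

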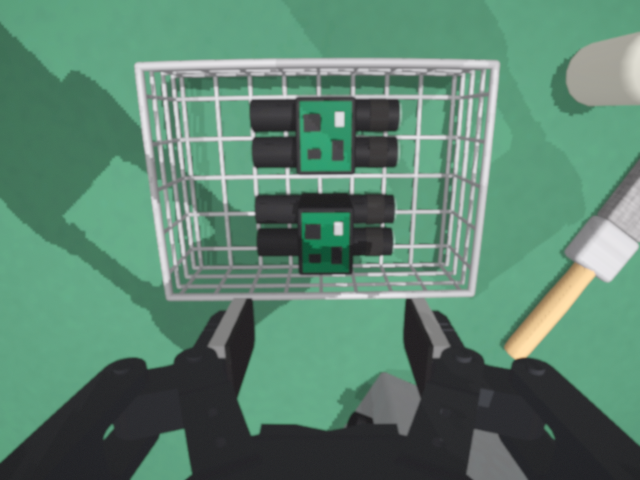

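View pics/t29.png

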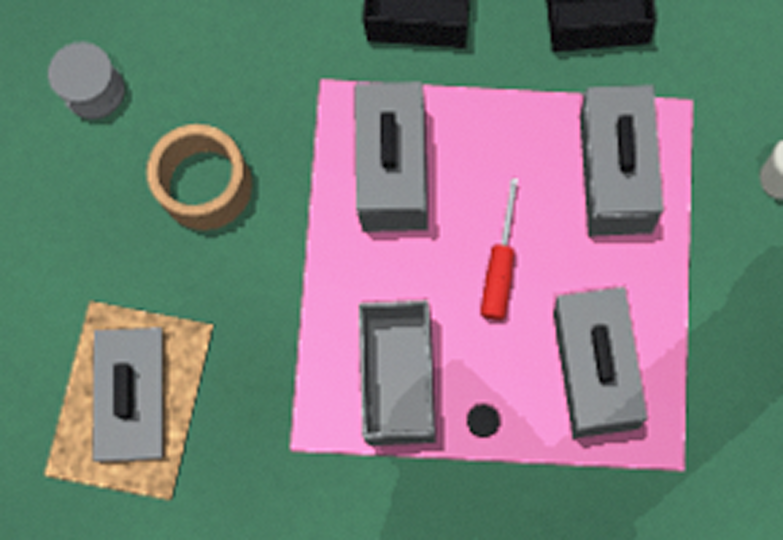

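Call:
servo_tool --motion '[[[2,-35,0],-0.1],[[4,-80,0],-0.2],[[6,-125,0],-0.3],[[8,-170,0],-0.4],[[10,-215,0],-0.5],[[12,-260,0],-0.6],[[15,-305,0],-0.7],[[17,-350,0],-0.8],[[19,-395,0],-0.9],[[21,-440,0],-1.0],[[23,-485,0],-1.1],[[26,-530,0],-1.2],[[28,-575,0],-1.3],[[30,-620,0],-1.4],[[32,-665,0],-1.5],[[34,-710,0],-1.526],[[36,-740,0],-1.526],[[36,-750,0],-1.526],[[36,-750,0],-1.526],[[36,-750,0],-1.526]]' --grip 40

```text
time: 50.9
tcp_pos: [0.4288, 0.3467, 0.1609]
eef_rot: [0.692, 0.722, 0.002, 0.007]
force: [-0.5, -0.8, -0.1]
grip_width: 0.04
```

Call:
servo_tool --motion '[[[0,0,0],0],[[0,0,0],0]]'

```text
time: 51.1
tcp_pos: [0.4287, 0.3451, 0.1605]
eef_rot: [0.692, 0.721, 0.002, 0.008]
force: [0.8, 0.3, 0.8]
grip_width: 0.0398
```

```bash
python3 s.py; python3 -c "
from h import *
W=cam('wrist');save(W,'w30.png')"
```

```text
[[-0.0411, 0.9991, 0.0131], [0.9991, 0.0412, -0.0081], [-0.0086, 0.0127, -0.9999]] [0.4287 0.3451 0.1605] 0.0398 [0.8 0.3 0.8] j [ 0.641  0.104  1.971 -0.016  1.061 -0.963] t 51.1
```

View pics/w30.png

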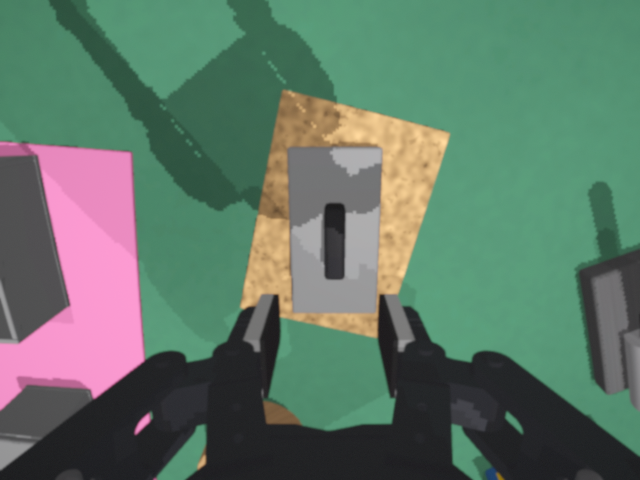

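```bash
python3 -c "
from h import *
W=cam('wrist')
P=unproj(W,[[288,148],[382,148],[379,313],[292,313]],.020);print(P.mean(0).round(4),'yaw',np.arctan2(*(P[3]-P[0]+P[2]-P[1])[[1,0]]).round(3))
B=unproj(W,[[324,204],[345,204],[344,279],[325,279]],.042);print(B.mean(0).round(4))
p=(P.mean(0)+B.mean(0))/2
rel([p[0],p[1],.0445],np.pi/2+.043)"
```

```text
[0.434  0.3494 0.02  ] yaw 0.049
[0.4316 0.3486 0.042 ]
shift [  4.1   2.4 113.4] twist -0.002 or 3.14 | tcp [0.429  0.3456 0.1608] head 1.612 j6 -0.963 j1 0.641 t 51.2
```

Call:
servo_tool --motion '[[[4,2,40],0],[[4,2,80],0],[[4,2,102],0],[[4,2,110],0],[[4,2,113],0],[[4,2,113],0],[[4,2,113],0]]'

```text
time: 51.9
tcp_pos: [0.4337, 0.3498, 0.0496]
eef_rot: [0.692, 0.722, 0.004, 0.008]
force: [0.9, 0.0, 0.4]
grip_width: 0.0399
```

Call:
servo_tool --motion '[[[0,0,0],0],[[0,0,0],0],[[0,0,0],0],[[0,0,0],0],[[0,0,0],0],[[0,0,0],0]]' --grip 5 --force 60

```text
time: 52.5
tcp_pos: [0.4349, 0.3507, 0.0514]
eef_rot: [0.692, 0.722, 0.005, 0.008]
force: [-1.0, -0.7, 5.8]
grip_width: 0.0122
```

Call:
servo_tool --motion '[[[0,0,-15],0],[[0,0,-50],0],[[0,0,-90],0],[[0,0,-110],0],[[0,0,-110],0],[[0,0,-110],0]]'

```text
time: 53.1
tcp_pos: [0.4329, 0.3512, 0.1623]
eef_rot: [0.692, 0.722, 0.006, 0.008]
force: [-0.0, -1.3, -0.3]
grip_width: 0.012
```

```bash
python3 s.py; python3 -c "
from h import *
T=cam('top');q,f=fit(T,np.array([.448,.097,.043]),boxes=lambda q:[box(*q,.124,.064,.004,.064)]);print(q.round(4),f);save(T,'t31.png',(130,100,420,300),2.7)
rel([.444,.096,.148],np.pi/2+.043)"; python3 s.py
```

```text
[[-0.0413, 0.9989, 0.0202], [0.9991, 0.0413, -0.0025], [-0.0034, 0.0201, -0.9998]] [0.4329 0.3512 0.1623] 0.012 [-0.  -1.3 -0.3] j [ 0.645  0.11   1.961 -0.016  1.056 -0.959] t 53.1
[0.4496 0.0966 0.0571] 81.640338331411
shift [-254.9    1.1   11.2] twist -0.002 or 3.14 | tcp [0.4322 0.3507 0.1609] head 1.612 j6 -0.959 j1 0.645 t 53.15
[[-0.0413, 0.999, 0.0181], [0.9991, 0.0414, -0.0042], [-0.0049, 0.0179, -0.9998]] [0.4322 0.3507 0.1609] 0.0124 [-0.4  0.3 -0.7] j [ 0.645  0.111  1.962 -0.016  1.056 -0.959] t 53.15
```

View pics/t31.png

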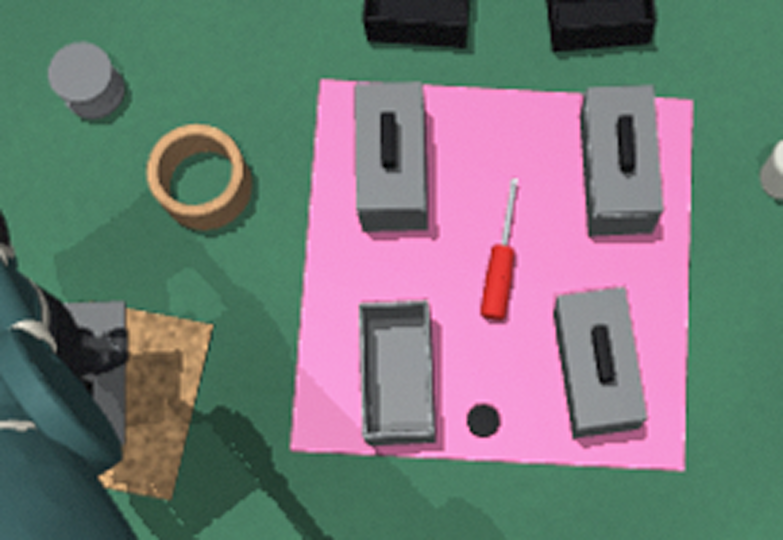

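Call:
servo_tool --motion '[[[-40,0,2],0],[[-85,0,4],0],[[-130,0,6],0],[[-175,1,8],0],[[-220,1,10],0],[[-254,1,11],0],[[-254,1,11],0],[[-254,1,11],0],[[-254,1,11],0]]'

```text
time: 54.05
tcp_pos: [0.4432, 0.0975, 0.1503]
eef_rot: [0.692, 0.722, 0.004, 0.007]
force: [0.9, 0.4, -1.0]
grip_width: 0.0123
```

```bash
python3 s.py; python3 -c "
from h import *
W=cam('wrist');save(W,'w32.png',(200,100,460,300),3)
"; python3 s.py
```

```text
[[-0.0416, 0.999, 0.0163], [0.9991, 0.0417, -0.004], [-0.0046, 0.0161, -0.9999]] [0.4432 0.0975 0.1503] 0.0123 [ 0.9  0.4 -1. ] j [ 0.166 -0.079  2.177 -0.008  1.028 -1.442] t 54.05
[[-0.0424, 0.999, 0.0168], [0.9991, 0.0425, -0.004], [-0.0047, 0.0166, -0.9999]] [0.4435 0.0978 0.1505] 0.0121 [ 0.7  0.2 -0.5] j [ 0.167 -0.079  2.177 -0.008  1.028 -1.442] t 54.1
```

View pics/w32.png

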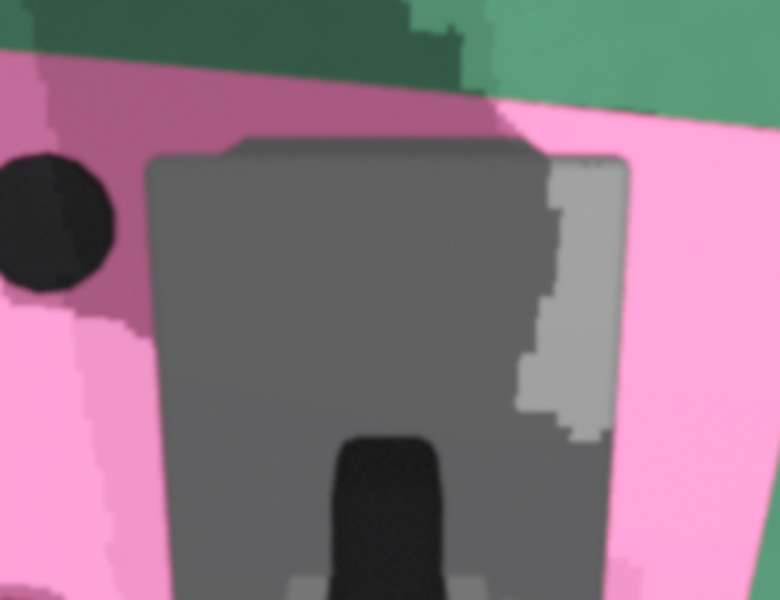

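```bash
python3 -c "
from h import *
W=cam('wrist');s,M=st()
f=lambda c:(np.array(c,float)+.5)/3-.5+np.array([200,100])
a=unproj(W,f([(243,138),(520,138)]),.004);print(a.round(4),a.mean(0).round(4),np.linalg.norm(a[0]-a[1]))
b=unproj(W,f([(147,155),(629,155)]),s['tcp_pos'][2]-.0314);print(b.round(4),b.mean(0).round(4),np.linalg.norm(b[0]-b[1]),s['tcp_pos'])
u=np.array([np.cos(.043),np.sin(.043)])*.062
print('case',a.mean(0)[:2]+u,'lid',b.mean(0)[:2]+u)
"
```

```text
[[0.3882 0.0625 0.004 ]
 [0.3855 0.1249 0.004 ]] [0.3869 0.0937 0.004 ] 0.06251098782366757
[[0.3813 0.0643 0.1193]
 [0.3786 0.1263 0.1193]] [0.3799 0.0953 0.1193] 0.06199053848578333 [0.4435693  0.09791317 0.15070286]
case [0.4487961  0.09634623] lid [0.44188375 0.0979533 ]
```

Call:
servo_tool --motion '[[[-1,5,20],0],[[-1,5,33],0],[[-1,5,36],0],[[-1,5,36],0],[[-1,5,40],0],[[-1,5,44],0],[[-1,5,48],0],[[-1,5,50],0],[[-1,5,50],0]]'

```text
time: 55.05
tcp_pos: [0.4496, 0.0969, 0.1015]
eef_rot: [0.692, 0.722, 0.004, 0.008]
force: [-2.6, -0.5, 4.5]
grip_width: 0.0123
```

```bash
python3 s.py; python3 -c "
from h import *
S=cam('scene');save(S,'s33.png',(330,220,460,340),5)
"
```

```text
[[-0.0427, 0.9989, 0.017], [0.9991, 0.0428, -0.004], [-0.0047, 0.0168, -0.9998]] [0.4496 0.0969 0.1015] 0.0123 [-2.6 -0.5  4.5] j [ 1.630e-01 -2.000e-03  2.207e+00 -8.000e-03  9.200e-01 -1.446e+00] t 55.05
```

View pics/s33.png

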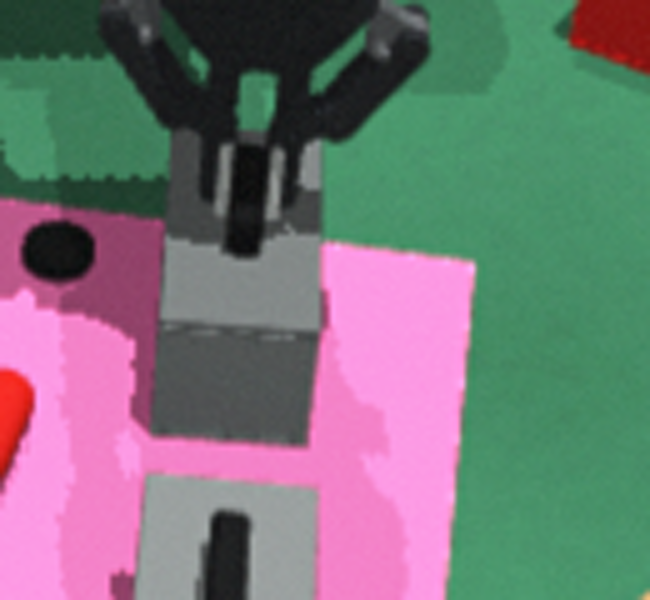

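Tcp z is 0.1015, which is the expected seated height, and the contact force is 4.5 N. Releasing.

Call:
servo_tool --motion '[[[0,0,0],0],[[0,0,0],0],[[0,0,-3],0],[[0,0,-25],0],[[0,0,-65],0],[[0,0,-110],0],[[0,0,-110],0],[[0,0,-110],0]]' --grip 40

```text
time: 55.9
tcp_pos: [0.4488, 0.0975, 0.2131]
eef_rot: [0.692, 0.722, 0.006, 0.009]
force: [-0.4, 0.5, -1.7]
grip_width: 0.04
```

```bash
python3 s.py; python3 -c "
from h import *
S=cam('scene');save(S,'s34.png',(330,220,460,340),5)
W=cam('wrist');save(W,'w34.png',(220,100,440,300),3)
"
```

```text
[[-0.0427, 0.9989, 0.0208], [0.9991, 0.0428, -0.0033], [-0.0042, 0.0207, -0.9998]] [0.4488 0.0975 0.2131] 0.04 [-0.4  0.5 -1.7] j [ 0.164 -0.136  2.104 -0.007  1.154 -1.446] t 55.9
```

View pics/s34.png

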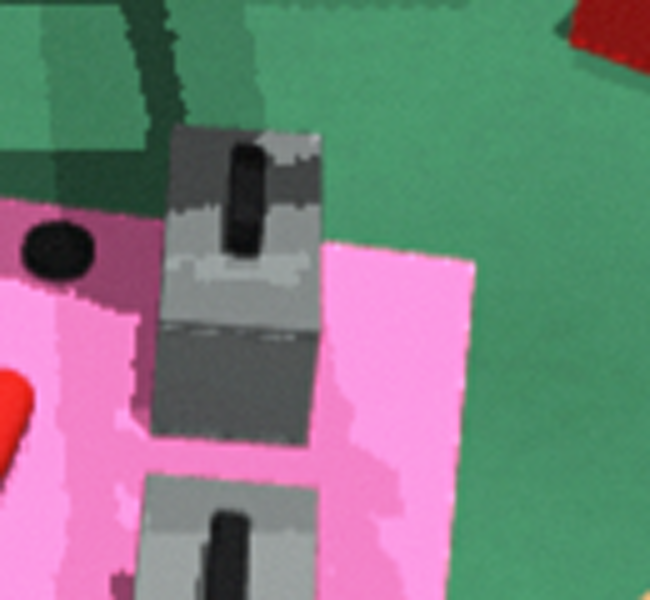

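View pics/w34.png

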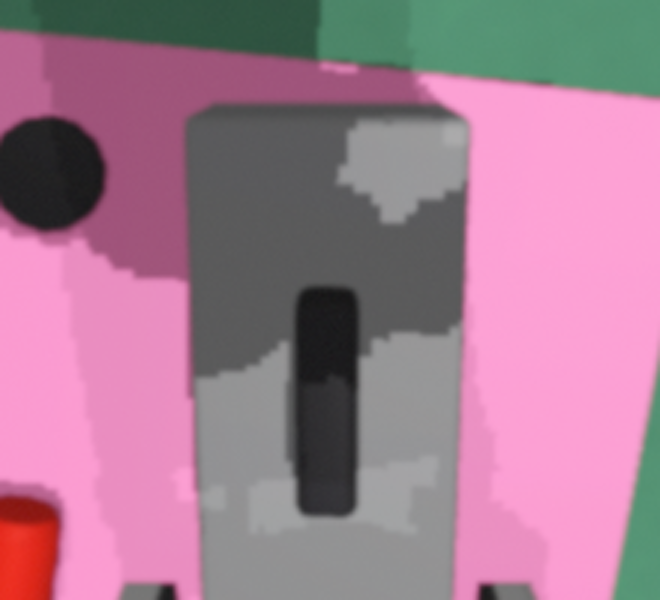

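Call:
servo_tool --motion '[[[-30,25,2],0],[[-65,55,3],0],[[-100,85,4],0],[[-135,115,5],0],[[-170,145,5],0],[[-205,175,5],0],[[-219,187,5],0],[[-219,187,5],0],[[-219,187,5],0]]'

```text
time: 56.9
tcp_pos: [0.6415, -0.1134, 0.2065]
eef_rot: [0.692, 0.722, 0.003, 0.005]
force: [-0.3, -0.0, -0.4]
grip_width: 0.04
```

```bash
python3 s.py; python3 -c "
from h import *
W=cam('wrist');save(W,'w35.png',(220,100,440,300),3)
"; python3 wl.py .653 -.1135 .045 w35b.png
```

```text
[[-0.0418, 0.9991, 0.0104], [0.9991, 0.0419, -0.0029], [-0.0033, 0.0103, -0.9999]] [ 0.6415 -0.1134  0.2065] 0.04 [-0.3 -0.  -0.4] j [-2.130e-01  2.450e-01  1.715e+00 -1.000e-03  1.171e+00 -1.825e+00] t 56.9
[ 0.653  -0.1144  0.046 ] 1481.3931872356784
shift [ -1.8   9.4 160.8] twist -0.003 or 3.139 | tcp [ 0.6415 -0.1126  0.2076] head 1.614 j6 -1.826 j1 -0.212 t 57.0
```

View pics/w35.png

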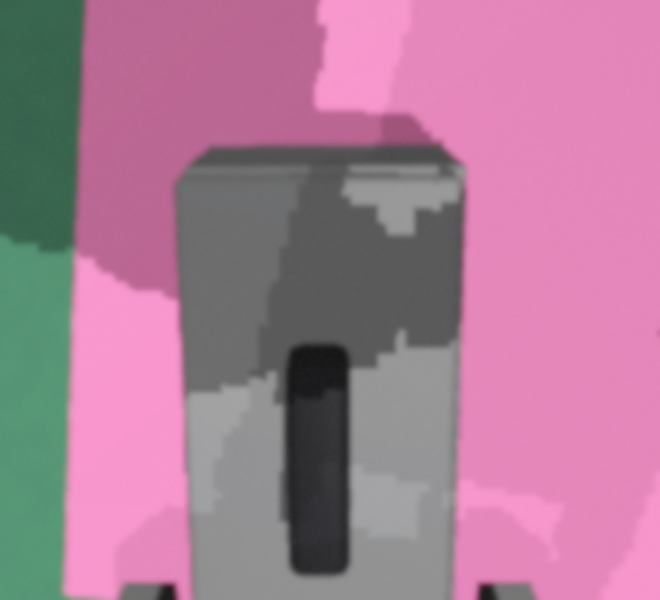

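```bash
python3 -c "
from h import *
W=cam('wrist');save(W,'w36.png',(270,140,385,180),6.5)
S=cam('scene');save(S,'s36.png',(215,285,300,385),7)
"
```

```text
(no output)
```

View pics/w36.png

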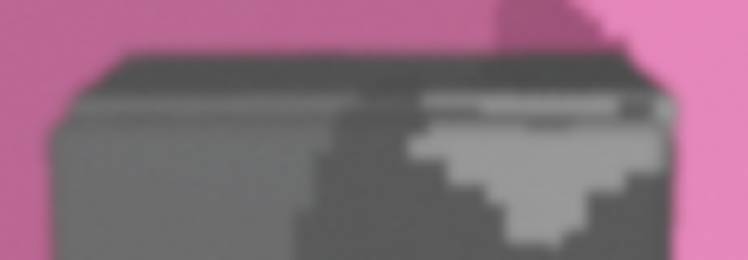

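View pics/s36.png

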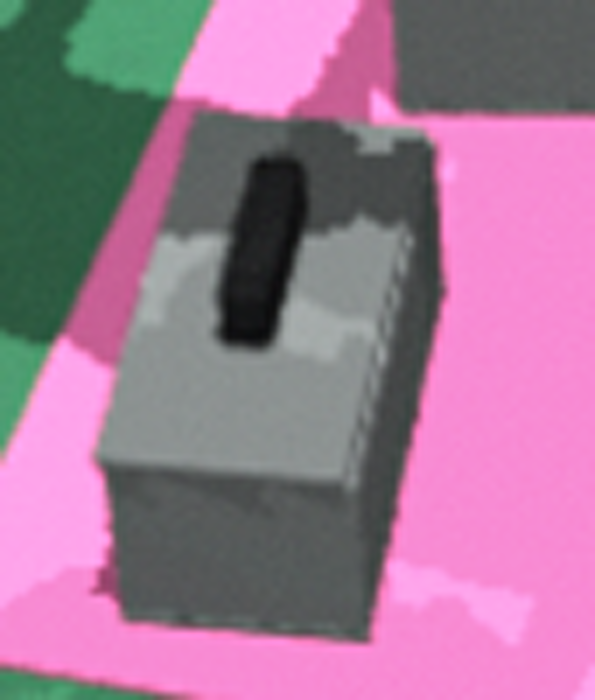

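Call:
servo_tool --motion '[[[20,-20,-20],0],[[60,-45,-40],0],[[100,-70,-60],0],[[145,-90,-60],0],[[190,-110,-60],0],[[235,-130,-60],0],[[280,-150,-60],0],[[325,-170,-60],0],[[370,-190,-60],0],[[415,-200,-60],0],[[450,-200,-60],0],[[450,-200,-60],0],[[450,-200,-60],0]]'

```text
time: 58.4
tcp_pos: [0.4204, 0.3292, 0.264]
eef_rot: [0.69, 0.724, 0.003, 0.007]
force: [-0.4, -0.7, 0.1]
grip_width: 0.04
```

```bash
python3 s.py; python3 -c "
from h import *
S=cam('scene');save(S,'s40.png',(90,190,470,410),2.1)
T=cam('top');save(T,'t40.png',(130,100,520,300),2.05)
for n,q in zip('1234',[[.657,.102,.02],[.652,-.114,.045],[.449,.097,.043],[.456,-.089,.135]]):
    a,f=fit(T,np.array(q));b,g=fit(S,np.array(q));print(n,a.round(4),round(f),b.round(4),round(g))
"
```

```text
[[-0.047, 0.9988, 0.0139], [0.9989, 0.047, -0.0043], [-0.0049, 0.0137, -0.9999]] [0.4204 0.3292 0.264 ] 0.04 [-0.4 -0.7  0.1] j [ 0.625 -0.016  1.897 -0.012  1.252 -0.989] t 58.4
1 [0.6588 0.1028 0.0466] 144 [0.6519 0.1026 0.0222] 556
2 [ 0.6536 -0.1151  0.0328] 121 [ 0.6478 -0.115   0.074 ] 620
3 [0.4492 0.0965 0.0596] 87 [0.4428 0.0959 0.0383] 483
4 [ 0.4568 -0.0898  0.1317] 66 [ 0.4522 -0.0905  0.1618] 479
```

View pics/s40.png

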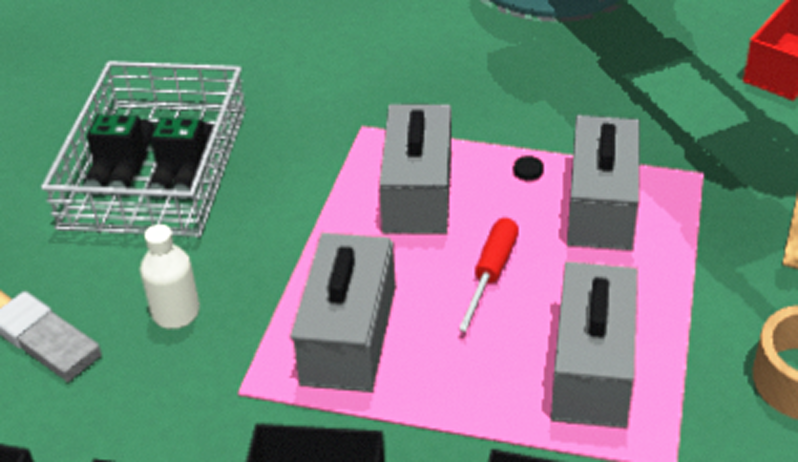

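View pics/t40.png

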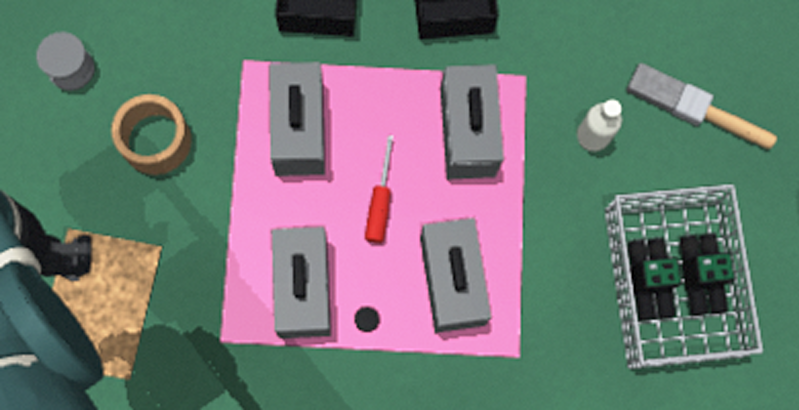

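All four cases are closed and upright, both units are in the basket, and the tape roll and bottle have not moved. The arm is clear of everything, so I am handing in.

```bash
python3 -c "
from station import robot
print(robot.job_done(), robot.state()['time'])"
```

```text
the job is handed in; nothing more can be done
the job is handed in; nothing more can be done
```

I lifted all four cases, moved the two finished units into the basket and put both lids back on their cases. I handed the job in shortly after 58 s on the robot's clock, out of the 210 s allowed.

| Case | Position on mat (x, y in m) | Pull when lifted | Result |
|---|---|---|---|
| 1 | (0.657, 0.102) | 2.8 N | light, bare unit left inside |
| 2 | (0.652, -0.114) | 6.3 N | heavy, unit moved to basket |
| 3 | (0.449, 0.097) | 7.0 N | heavy, unit moved to basket |
| 4 | (0.456, -0.089) | 1.9 N | empty, left closed |

**Last checks:** the final top and scene pictures show both units standing side by side in the basket. All four cases are upright and closed on the mat, the tape roll and the bottle have not moved, and the arm touches nothing.

**Lids:** both lids went down to the height expected for a seated lid. The lid on case 2 sits about 2.4 mm off centre, within the 5 mm allowed, so I left it. The lid on case 3 shows no visible offset.

**Disagreements:** the top and scene camera fits differed by about 5–7 mm in x. I used the wrist camera for the fine positions; it agreed with the top camera to about 2 mm. I saw no knocked case and no slip of the grip during the run.

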